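# Fetch the pepper mill from the counter cupboard

### The arm

A 7-joint arm with a two-finger parallel gripper is mounted at the origin on the work surface. World frame = base frame: x ahead of the robot, y to its left, z up, the work surface at z = 0. Lengths are in m, angles in rad, forces in N, time in s.
With the tool pointing down it reaches from about 0.4 to 0.85 m from the base axis. Payload 4.5 kg.
Tool frame: the origin (TCP) lies on the mounting face of the last link; the fingertips stand 166 mm ahead of it and the grasp point (between the pads) lies 147 mm ahead of it; y points along the fingers, z is the direction in which the jaws open and shut, and the axes are right-handed (so a half turn about y gives the same grasp; the last joint's range is limited). The gripper opens to 88 mm and grips with 3 to 60 N. Pads are 18 mm wide; open, the fingers measure 123 mm over their backs; the gripper's body (75 mm by 187 mm) begins 45 mm behind the grasp point.
Start: joints at [-1.269, 0.689, -0.195, 1.565, 0.157, 0.902, -0.215], TCP at [0.165, 0.603, 0.405] pointing down, gripper open.
Joint ranges: [-3.01, 3.01], [-0.46, 2.08], [-1.47, 1.51], [0.13, 2.56], [-1, 4.14], [0.04, 2.09], [-2.66, 2.66]. Speed limits (rad/s): [2.57, 2.57, 3.14, 3.14, 3.14, 3.14, 3.14].

### API

Orientations are given as a unit quaternion [x, y, z, w].
In Python, from plant import r gives the robot as it stands.
- The arm moves only by the tool arm_command, never from a script. Its argument "deltas" is a list of rows, each an object of numbers: "dx", "dy", "dz": the shift along the tool's x, y, z each as a share of 1000 mm, from -1 to 1; "wx", "wy", "wz": the turn, a rotation vector about the tool's x, y, z each as a share of 45 degrees, from -1 to 1. In form: [{"dx": .., "dy": .., "dz": .., "wx": .., "wy": .., "wz": ..}, ...]. A call has exactly 5 rows; each row is the pose to reach, as a shift and turn from the pose commanded when the call began, along the tool's axes at that moment; what a row does not reach only later rows make up. A row lasts 1/10 s, in which the tool goes at most 50 mm and 8.59 degrees, less where a joint would pass 70% of its speed; a pose out of reach is approached as far as the arm can. A call with a number of a shift or a turn outside -1 to 1 is refused whole. A call with a gripper value outside its range is refused whole. "claw" is the opening, from -1 (shut) to 1 (fully open), set as the call begins (left out, the last holds). The fingers move at their own pace and stop on an object; "grip_force" is the grip in N (left out, the last holds). Time passes only in rows, so rows that repeat a pose let the fingers close, or fill a call up. It gives the time, the measured TCP pose, the force and the opening at its end, in the units of the state.
- r.get_state(): the state, without advancing time (a new reading comes with each control period).
- r.snapshot(name): name is "side" or "top"; returns the picture (384x512x3 uint8, red, green, blue); there is no depth.
- r.get_calibration(name): a dict with "vertical_fov" (degrees; the focal length in pixels is half the picture's height over the tangent of half this angle, whatever the lens; pixels are square), "cx", "cy" (the principal point, pixels), "k1" (the pictures are not rectified: a ray, as slopes to the right and down, at radius r is drawn at 1 + k1 r^2 times it, then the intrinsics apply), "R" (3x3) and "t" (3): a world point X has camera coordinates R X + t. Camera axes: x right, y down, z forward; pixel columns grow to the right and rows downward; lengths in m; the calibration is good to about 2 mm. A picture is of the moment at which its call begins. get_calibration takes no time and is no camera call.
- r.finish_job(): hands the job in, once; it reports no verdict.
The state is a dict: "clock": time; "q": joint angles; "qd": joint speeds; "joint_torque": joint torques, N m; "tool_pos": TCP position; "eef_rot": TCP orientation; "contact_force": force on the tool from outside, world axes, zero at the start; "moment": the same for the moment, N m; "opening": opening from 0.0 (shut) to 1.0 (fully open).
Only numpy, scipy, OpenCV 4.12 (cv2) and the standard library are available. Lean on these libraries where they do the work, as an engineer would, in place of code of your own. Each camera call takes 0.05 s, during which the arm holds its last target.

### The job

Swing the door of the small glass-panelled counter cupboard wide open, about square to its front or further, then take the wooden pepper mill out and stand it on the empty end of the breakfast tray. Keep the mill upright all the way, leave the cupboard door wide open, and do not disturb the jar, mug, bowl or sugar pot.

Things in the scene. Friction and masses are not known exactly. Their poses are not given: they have to be found in the camera images.
- cupboard: Fixed oak cupboard, clear sides and back, slatted top, 200 deep (x) x 320 wide (y) x 290 mm high. Origin: centre of its underside; z up. Open front, covered by the door: plane x = -100 mm, facing its own -x; opening 296 mm wide, 12 to 278 mm high. The mill inside can only be reached with the tool leaning back out of the front, 30 to 50 degrees from vertical; the handle is best taken so too.
- cupboard_door (a joint): Door angle (rad): 0 shut, growing to its stop at 1.9 as it swings out; 1.57 is square to the front. Turns clockwise, seen from above, about the vertical through point door_hinge. Stiff hinge (0.12 N m friction, no spring or latch): the door stays where it is left.
- door_hinge (a point): Point on the door's vertical hinge line, 173 mm above the worktop, at cupboard frame x = -101, y = +158 mm. Its axes turn with the door (parallel to the cupboard's when shut): the panel runs 316 mm along -y, outer face at x = -16 mm, inner face at x = 0, from 3 to 287 mm above the worktop.
- door_handle (a point): Middle of the door's handle: vertical round steel bar 12 mm thick, 130 mm long (108 to 238 mm above the worktop), its axis 40 mm off the door's outer face, held by 10 mm stubs 58 mm above and below the middle. In the door_hinge frame at x = -56, y = -298, z = 0 mm. Axes parallel to door_hinge's.
- mill: Loose dark-wood pepper mill, 152 mm tall, 0.2 to 0.35 kg. Origin: centre of its underside, z up. Foot 56 mm across, plain round waist 43 mm across from 50 to 100 mm high, head 52 mm across above. Stands in the cupboard on its floor (12 mm above the worktop), about 80 mm behind the front and 65 mm left or right of the middle; the jar is on the other side.
- jar: Loose glass jar with steel lid, 62 mm across, 120 mm tall, the mill's neighbour in the cupboard. Origin: centre of its underside. Must not be moved by more than 30 mm.
- tray: Loose flat wooden tray, 230 (x) x 340 (y) mm, rim 22 mm high and 8 mm thick, floor 8 mm thick, 1 kg. Origin: centre of its underside, z up. The mug and the bowl stand on its +y end; its -y half is the empty end.
- mug: Loose white mug, 80 mm across, 90 mm tall, on the +y end of the tray. Origin: centre of its underside. Must not be moved by more than 30 mm.
- bowl: Loose blue bowl, 100 mm across, 50 mm tall, on the +y end of the tray. Origin: centre of its underside. Must not be moved by more than 30 mm.
- sugar_bowl: Loose white sugar pot, 90 mm across, 70 mm tall, on the worktop beyond the tray. Origin: centre of its underside. Must not be moved by more than 30 mm.
Mind the look-alikes: they are no part of the job. There is more than one size of the mill; the one meant has the size given above.

How it is judged:
By the outcome, as a careful person would: the job done as asked, in the order asked, and still so for the second after the job is handed in, with the robot touching nothing.
It also fails if it takes over 70 s, if anything falls off the work surface, if the arm or the gripper's body presses on something with over 40 N, if the wrist force passes 120 N, or if a joint passes its speed limit or range.

## Working session

There is one attempt and no reset: what is moved stays moved. The work goes in short steps, Python scripts to look and compute and a tool call to move; the robot and the scene stay as the last step left them, time stands still between calls to the robot, and variables do not carry over. Pictures are saved under pics/ and viewed, and the job is handed in when it is done.

Besides the shell and the picture viewer there is one more tool, called after "Request:" in YAML: its name, and indented under it one key for each argument. arm_command: Moves the arm, as the interface text tells. Shift numbers are shares of 1000 mm and turn numbers shares of 45 degrees, none past 1 either way. Its arguments: {"type":"object","properties":{"deltas":{"type":"array","items":{"type":"object","properties":{"dx":{"type":"number","minimum":-1,"maximum":1},"dy":{"type":"number","minimum":-1,"maximum":1},"dz":{"type":"number","minimum":-1,"maximum":1},"wx":{"type":"number","minimum":-1,"maximum":1},"wy":{"type":"number","minimum":-1,"maximum":1},"wz":{"type":"number","minimum":-1,"maximum":1}}}},"claw":{"type":"number"},"grip_force":{"type":"number"}},"required":["deltas"]}

```bash
ls; mkdir -p pics; python3 - <<'E'
from plant import r
import cv2
s=r.get_state();print(s)
for n in("side","top"):
    cv2.imwrite(f"pics/{n}0.png",r.snapshot(n)[:,:,::-1]); print(n,r.get_calibration(n))
E
```

```text
pics
{'clock': 0.0, 'q': array([-1.26921073,  0.68997116, -0.1945148 ,  1.56631442,  0.15733167,
        0.90250239, -0.2150992 ]), 'qd': array([-0.00041668,  0.00195569,  0.00194882,  0.00019929,  0.0007462 ,
        0.00059511,  0.00073246]), 'joint_torque': array([-6.25281627e-04, -5.27553713e+01, -1.26732621e+00, -1.53431797e+01,
       -5.26981009e-02,  6.30484748e-03,  1.67551598e-04]), 'tool_pos': array([0.16531843, 0.60240866, 0.40392569]), 'eef_rot': array([ 0.70141835, -0.09438833,  0.09432797, -0.70014668]), 'contact_force': array([0.39170364, 0.76974114, 0.0153478 ]), 'moment': array([ 0.00882201, -0.04024304, -0.00417942]), 'opening': 0.9978939373136884}
side {'vertical_fov': 57.235033125297285, 'cx': 253.53963167965415, 'cy': 183.18266086509155, 'k1': -0.02299603981616221, 'R': array([[ 0.7660003 , -0.64283227, -0.0031964 ],
       [-0.59698132, -0.70950225, -0.37445944],
       [ 0.23844676,  0.28874423, -0.92723779]]), 't': array([-0.50431834,  0.38757844,  1.10118162])}
top {'vertical_fov': 53.74115564686891, 'cx': 253.7846635870034, 'cy': 194.45993055248093, 'k1': -0.0172214101604861, 'R': array([[-0.01904434, -0.99956122,  0.02268667],
       [-0.99588098,  0.01695261, -0.08907118],
       [ 0.0886475 , -0.02428952, -0.99576686]]), 't': array([-0.05523395,  0.61242248,  1.19773253])}
```

View pics/side0.png

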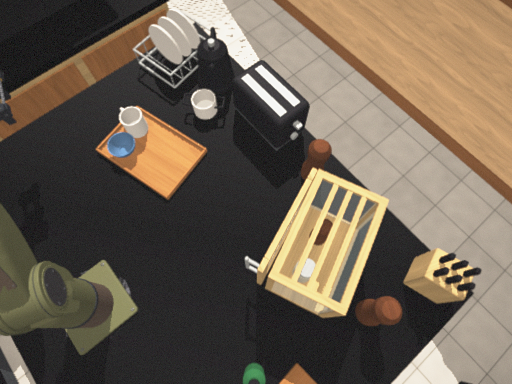

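View pics/top0.png

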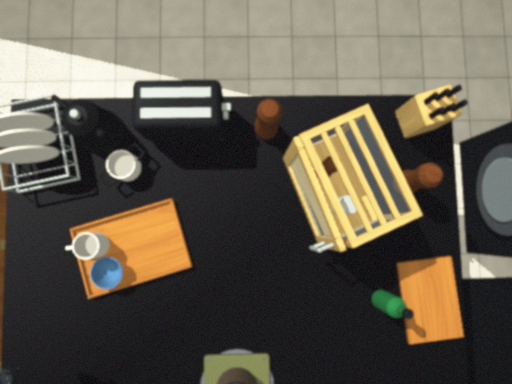

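```bash
cat > h.py <<'E'
import numpy as np, cv2
from plant import r
from scipy.spatial.transform import Rotation as Rn
def K(n):
    c=r.get_calibration(n); f=192/np.tan(np.radians(c["vertical_fov"]/2)); return c,f
def proj(n,X):
    c,f=K(n); X=np.atleast_2d(X); p=X@np.array(c["R"]).T+np.array(c["t"]); s=p[:,:2]/p[:,2:]
    r2=(s**2).sum(1,keepdims=True); s=s*(1+c["k1"]*r2); return s*f+[c["cx"],c["cy"]]
def ray(n,uv):
    c,f=K(n); d=(np.asarray(uv,float)-[c["cx"],c["cy"]])/f; s=d.copy()
    for _ in range(20): s=d/(1+c["k1"]*(s@s))
    R=np.array(c["R"]); return -R.T@np.array(c["t"]), R.T@np.array([s[0],s[1],1])
def atz(n,uv,z):
    o,d=ray(n,uv); return o+d*(z-o[2])/d[2]
def tri(uvs,uvt):
    o1,d1=ray("side",uvs);o2,d2=ray("top",uvt)
    A=np.stack([d1,-d2],1);l=np.linalg.lstsq(A,o2-o1,rcond=None)[0]
    a=o1+d1*l[0];b=o2+d2*l[1];return (a+b)/2,np.linalg.norm(a-b)
E
python3 - <<'E'
import cv2
a=cv2.imread('pics/side0.png');b=cv2.imread('pics/top0.png')
def crop(i,x0,y0,x1,y1,s,n): cv2.imwrite(n,cv2.resize(i[y0:y1,x0:x1],None,fx=s,fy=s,interpolation=cv2.INTER_CUBIC))
crop(a,235,130,415,330,3,'pics/s_cup.png')   
crop(b,240,80,450,270,3,'pics/t_cup.png')
crop(a,85,60,235,210,4,'pics/s_tray.png')
crop(b,50,130,210,310,3,'pics/t_tray.png')
E
```

```text
(no output)
```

View pics/s_cup.png

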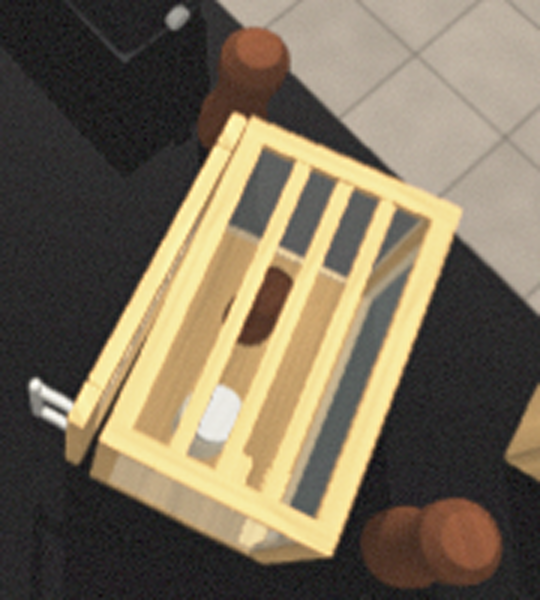

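View pics/t_cup.png

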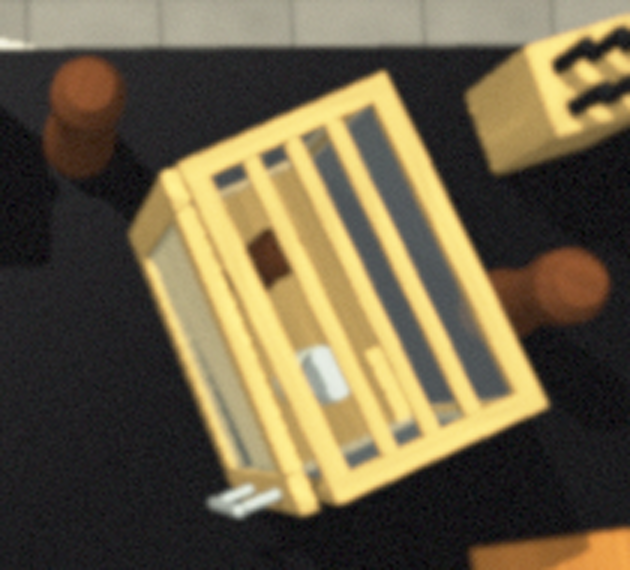

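View pics/s_tray.png

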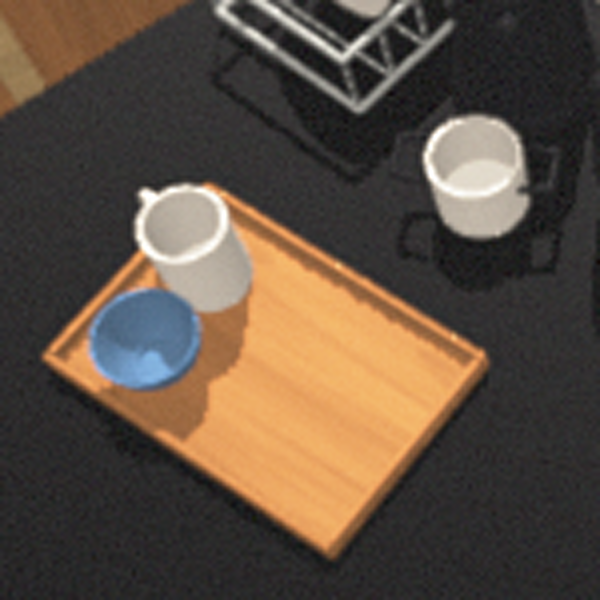

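View pics/t_tray.png

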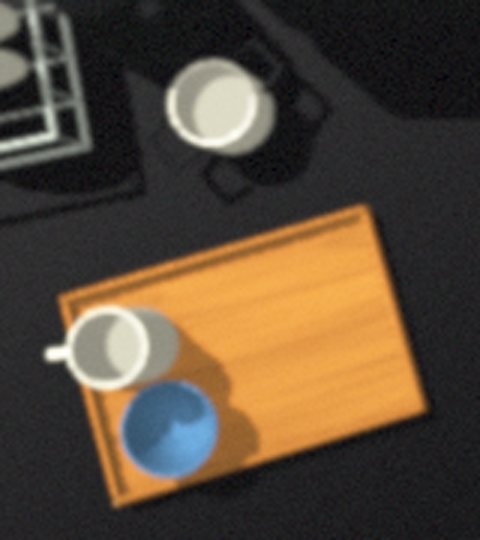

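```bash
cat >> h.py <<'E'
def Tc(p,pts):
    x,y,a=p[:3];pts=np.atleast_2d(np.asarray(pts,float));c,s=np.cos(a),np.sin(a)
    return np.c_[x+c*pts[:,0]-s*pts[:,1], y+s*pts[:,0]+c*pts[:,1], pts[:,2]]
def door(p,th,pts): # door_hinge frame xy, z world -> world
    c,s=np.cos(-th),np.sin(-th);pts=np.atleast_2d(np.asarray(pts,float))
    q=np.c_[-.101+c*pts[:,0]-s*pts[:,1], .158+s*pts[:,0]+c*pts[:,1], pts[:,2]]
    return Tc(p,q)
def fit(loc,obs,p0):
    from scipy.optimize import least_squares
    f=lambda p:np.concatenate([(proj(n,Tc(p,loc))-o).ravel() for n,o in obs])
    R=least_squares(f,p0);return R.x,np.abs(R.fun).max(),np.sqrt((R.fun**2).mean())
def crop(i,x0,y0,x1,y1,s,n): cv2.imwrite(n,cv2.resize(i[y0:y1,x0:x1],None,fx=s,fy=s,interpolation=cv2.INTER_CUBIC))
E
python3 - <<'E'
from h import *
loc=[[-.1,.16,.29],[.1,.16,.29],[.1,-.16,.29],[-.1,-.16,.29]]
S=np.array([[252,118],[461,210],[330,557],[103,440]])/3+[235,130]
T=np.array([[180,165],[385,72],[548,405],[330,503]])/3+[240,80]
a0=np.arctan2(-.88,.47)
for o in ([("side",S)],[("top",T)],[("side",S),("top",T)]):
    print(fit(loc,o,[.5,-.3,a0]))
p,_,_=fit(loc,[("side",S),("top",T)],[.5,-.3,a0])
# handle ends
for th in (0,.05,.1,.15):
    H=door(p,th,[[-.056,-.298,.238],[-.056,-.298,.108],[-.016,-.316,.287],[0,-.316,.287],[-.016,0,.287]])
    print(th,((proj("side",H)-[235,130])*3).round(),((proj("top",H)-[240,80])*3).round())
# tray
tl=[[-.115,-.17,.022],[.115,-.17,.022],[.115,.17,.022],[-.115,.17,.022]]
S=np.array([[332,552],[488,358],[208,185],[45,356]])/4+[85,60]
T=np.array([[428,410],[367,207],[60,297],[117,505]])/3+[50,130]
for o in ([("side",S)],[("top",T)],[("side",S),("top",T)]): print("tray",fit(tl,o,[.4,.4,.2]))
print("tcp",proj("side",[.165,.603,.405]))
E
```

```text
(array([ 0.63657015, -0.33328939, -1.16033964]), np.float64(1.0343642675159117), np.float64(0.47902196746304143))
(array([ 0.63449796, -0.33472901, -1.17228503]), np.float64(1.662948714860022), np.float64(0.8781893492048791))
(array([ 0.63552068, -0.3340174 , -1.16613893]), np.float64(1.819527681188049), np.float64(0.8460125309130033))
0 [[ 48. 397.]
 [ 49. 419.]
 [ 81. 430.]
 [ 99. 439.]
 [234. 114.]] [[252. 506.]
 [225. 499.]
 [315. 509.]
 [332. 501.]
 [159. 172.]]
0.05 [[ 34. 386.]
 [ 37. 409.]
 [ 64. 419.]
 [ 81. 429.]
 [235. 113.]] [[235. 509.]
 [210. 502.]
 [298. 515.]
 [315. 508.]
 [159. 172.]]
0.1 [[ 21. 375.]
 [ 26. 399.]
 [ 48. 408.]
 [ 65. 419.]
 [235. 112.]] [[218. 512.]
 [195. 505.]
 [280. 521.]
 [298. 515.]
 [158. 171.]]
0.15 [[  9. 363.]
 [ 15. 388.]
 [ 33. 397.]
 [ 49. 408.]
 [236. 112.]] [[201. 514.]
 [180. 506.]
 [262. 526.]
 [280. 520.]
 [158. 170.]]
tray (array([0.44942227, 0.33105717, 0.27936371]), np.float64(0.7638584037195528), np.float64(0.48772226280667436))
tray (array([0.44709769, 0.32859712, 0.27752168]), np.float64(0.8261188136668238), np.float64(0.40230751106603213))
tray (array([0.4480855 , 0.32948954, 0.27841994]), np.float64(1.161565896779706), np.float64(0.5564448590081721))
tcp [[-28.77238001  76.26998068]]
```

```bash
python3 - <<'E'
from h import *
s=r.get_state()
print(Rn.from_quat(s['eef_rot']).as_matrix().round(3))
p=(0.6355,-0.334,-1.166)
M=Tc(p,[[-.02,.065,.164],[-.02,-.065,.132],[-.02,.065,.012]])
print(M);print((proj("side",M)-[235,130])*3,(proj("top",M)-[240,80])*3)
# measured centers: side mill head, jar lid
print(tri(np.array([268,300])/3+[235,130],np.array([268,258])/3+[240,80]))
for th in (.05,1.57,1.8,1.9):
  print(th,door(p,th,[[-.056,-.298,.173],[-.016,-.316,0],[0,-.316,0]]))
print("tray",Tc((.448,.3295,.278),[[-.115,-.17,.022],[.115,-.17,.022],[0,-.085,0],[0,.17,0]]))
for n in('mug','bowl'):pass
print("sugar",tri(np.array([475,160])/4+[85,60],np.array([213,104])/3+[50,130]))
print("mug",tri(np.array([182,228])/4+[85,60],np.array([108,348])/3+[50,130]))
print("bowl",tri(np.array([145,338])/4+[85,60],np.array([170,428])/3+[50,130]))
E
```

```text
[[ 0.964 -0.     0.264]
 [-0.264 -0.002  0.964]
 [ 0.    -1.    -0.002]]
[[ 0.68737024 -0.2900173   0.164     ]
 [ 0.5678765  -0.3412154   0.132     ]
 [ 0.68737024 -0.2900173   0.012     ]]
[[268.80660337 284.09901703]
 [210.831727   409.83401287]
 [243.56723509 320.38013627]] [[273.47532798 248.95873557]
 [322.00381047 373.00144299]
 [242.37582023 272.60655021]]
(array([ 0.68864896, -0.29662186,  0.11598418]), np.float64(0.005096653913804556))
0.05 [[ 0.44205976 -0.22995002  0.173     ]
 [ 0.43907682 -0.2737119   0.        ]
 [ 0.44463521 -0.28871537  0.        ]]
1.57 [[0.67483062 0.11698126 0.173     ]
 [0.63097373 0.11773836 0.        ]
 [0.61627183 0.11142535 0.        ]]
1.8 [[0.74403464 0.12426327 0.173     ]
 [0.70150526 0.13499882 0.        ]
 [0.68575129 0.13220376 0.        ]]
1.9 [[0.77428878 0.12244097 0.173     ]
 [0.73304364 0.13736874 0.        ]
 [0.71708933 0.13616041 0.        ]]
tray [[0.38406889 0.13446715 0.022     ]
 [0.60523832 0.19758673 0.022     ]
 [0.4713268  0.24776347 0.        ]
 [0.40134639 0.49297306 0.        ]]
sugar (array([0.70837757, 0.34754378, 0.07154963]), np.float64(0.0010309715213969767))
mug (array([0.45826471, 0.44106005, 0.09770813]), np.float64(0.0010717718546931505))
bowl (array([0.37467777, 0.3901832 , 0.06489094]), np.float64(0.0011730006498213493))
```

```bash
cat >> h.py <<'E'
P=(0.6355,-0.334,-1.166)
def ori(hdir_deg,lean_deg,flip=1):
    """approach: horizontal heading (world deg), lean from vertical; z jaw horizontal"""
    h=np.radians(hdir_deg);l=np.radians(lean_deg)
    y=np.array([np.sin(l)*np.cos(h),np.sin(l)*np.sin(h),-np.cos(l)])
    z=flip*np.array([-np.sin(h),np.cos(h),0.]);x=np.cross(y,z)
    return np.stack([x,y,z],1)
def go(g,Rm,isgrasp=True,off=.147):
    g=np.array(g,float);t=g-off*Rm[:,1] if isgrasp else g
    s=r.get_state();Rc=Rn.from_quat(s['eef_rot']).as_matrix()
    d=Rc.T@(t-s['tool_pos']);w=Rn.from_matrix(Rc.T@Rm).as_rotvec()
    print("tcp target",t.round(3),"d",d.round(3),"w",(np.degrees(w)/45).round(3),"dist %.0fmm ang %.0fdeg"%(1e3*np.linalg.norm(d),np.degrees(np.linalg.norm(w))))
def st():
    s=r.get_state();Rc=Rn.from_quat(s['eef_rot']).as_matrix()
    print("t",round(s['clock'],2),"tcp",s['tool_pos'].round(4),"grasp",(s['tool_pos']+.147*Rc[:,1]).round(4),"y",Rc[:,1].round(3),"z",Rc[:,2].round(3),"F",s['contact_force'].round(1),"op",round(s['opening'],3),"q",s['q'].round(2))
E
python3 - <<'E'
from h import *
R1=ori(-69.7,45,1); print(R1.round(2))
R0=Rn.from_quat(r.get_state()['eef_rot']).as_matrix()
rel=Rn.from_matrix(R0.T@R1).as_rotvec()
Rh=R0@Rn.from_rotvec(rel*.45).as_matrix()
go([.43,.22,.42],Rh,False)
print(atz("top",(267,133),0),atz("top",(268,107),.18),Tc(P,[[-.101,.158,0]]))
E
```

```text
[[ 0.25  0.25  0.94]
 [-0.66 -0.66  0.35]
 [ 0.71 -0.71  0.  ]]
tcp target [0.43 0.22 0.42] d [ 0.356 -0.015 -0.299] w [-0.212  0.515 -0.415] dist 465mm ang 31deg
[ 0.82045732 -0.11533579  0.        ] [ 0.85139658 -0.10858915  0.18      ] [[ 0.74095387 -0.17893717  0.        ]]
```

Request:
arm_command:
  deltas:
    - {"dx": 0.356, "dy": -0.015, "dz": -0.299, "wx": -0.21, "wy": 0.515, "wz": -0.415}
    - {"dx": 0.356, "dy": -0.015, "dz": -0.299, "wx": -0.21, "wy": 0.515, "wz": -0.415}
    - {"dx": 0.356, "dy": -0.015, "dz": -0.299, "wx": -0.21, "wy": 0.515, "wz": -0.415}
    - {"dx": 0.356, "dy": -0.015, "dz": -0.299, "wx": -0.21, "wy": 0.515, "wz": -0.415}
    - {"dx": 0.356, "dy": -0.015, "dz": -0.299, "wx": -0.21, "wy": 0.515, "wz": -0.415}
  claw: 0.0

```text
clock: 0.6
tool_pos: [0.3074, 0.3963, 0.4124]
eef_rot: [0.729, -0.125, 0.336, -0.583]
contact_force: [0.7, 0.8, 0.7]
opening: 0.57
```

```bash
python3 - <<'E'
from h import *
st();R1=ori(-69.7,45,1)
hd=np.array([np.cos(np.radians(-69.7)),np.sin(np.radians(-69.7)),0])
g=np.array([.442,-.230,.187])-R1[:,1]*.10+[0,0,.04]
go(g,R1)
E
```

```text
t 0.6 tcp [0.3074 0.3963 0.4124] grasp [0.3383 0.3539 0.275 ] y [ 0.21  -0.288 -0.934] z [ 0.636  0.766 -0.094] F [0.7 0.8 0.7] op 0.57 q [-1.18  0.56  0.12  1.89  0.35  0.88 -0.42]
tcp target [ 0.381 -0.066  0.402] d [ 0.317  0.159 -0.306] w [-0.263  0.629 -0.506] dist 468mm ang 38deg
```

Request:
arm_command:
  deltas:
    - {"dx": 0.317, "dy": 0.159, "dz": -0.306, "wx": -0.263, "wy": 0.629, "wz": -0.506}
    - {"dx": 0.317, "dy": 0.159, "dz": -0.306, "wx": -0.263, "wy": 0.629, "wz": -0.506}
    - {"dx": 0.317, "dy": 0.159, "dz": -0.306, "wx": -0.263, "wy": 0.629, "wz": -0.506}
    - {"dx": 0.317, "dy": 0.159, "dz": -0.306, "wx": -0.263, "wy": 0.629, "wz": -0.506}
    - {"dx": 0.317, "dy": 0.159, "dz": -0.306, "wx": -0.263, "wy": 0.629, "wz": -0.506}

```text
clock: 1.1
tool_pos: [0.3468, 0.1493, 0.4064]
eef_rot: [0.69, -0.152, 0.596, -0.381]
contact_force: [1.9, -0.4, 0.1]
opening: 0.5
```

```bash
python3 - <<'E'
from h import *
st();R1=ori(-69.7,45,1)
g=np.array([.442,-.230,.187])-R1[:,1]*.10+[0,0,.04]
go(g,R1)
E
```

```text
t 1.1 tcp [0.3468 0.1493 0.4064] grasp [0.3827 0.0518 0.3025] y [ 0.245 -0.663 -0.707] z [0.939 0.345 0.001] F [ 1.9 -0.4  0.1] op 0.5 q [-1.16  0.57  0.55  2.28  0.71  0.75 -0.91]
tcp target [ 0.381 -0.066  0.402] d [ 0.148  0.155 -0.042] w [ 0.001 -0.003  0.   ] dist 218mm ang 0deg
```

Request:
arm_command:
  deltas:
    - {"dx": 0.148, "dy": 0.155, "dz": -0.042}
    - {"dx": 0.148, "dy": 0.155, "dz": -0.042}
    - {"dx": 0.148, "dy": 0.155, "dz": -0.042}
    - {"dx": 0.148, "dy": 0.155, "dz": -0.042}
    - {"dx": 0.148, "dy": 0.155, "dz": -0.042}
  claw: -0.2

```text
invalid input at $.deltas[0]: expected keys dx, dy, dz, wx, wy, wz
```

```bash
python3 - <<'E'
from h import *
st();R1=ori(-69.7,45,1)
g=np.array([.442,-.230,.187])
go(g-R1[:,1]*.05,R1)
for n in("side","top"): cv2.imwrite(f"pics/{n}1.png",r.snapshot(n)[:,:,::-1])
E
```

```text
t 1.1 tcp [0.3468 0.1493 0.4064] grasp [0.3827 0.0518 0.3025] y [ 0.245 -0.663 -0.707] z [0.939 0.345 0.001] F [ 1.9 -0.4  0.1] op 0.5 q [-1.16  0.57  0.55  2.28  0.71  0.75 -0.91]
tcp target [ 0.394 -0.099  0.326] d [ 0.12   0.233 -0.042] w [ 0.001 -0.003  0.   ] dist 265mm ang 0deg
```

View pics/side1.png

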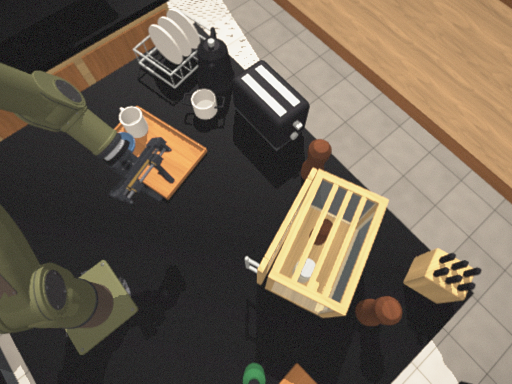

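View pics/top1.png

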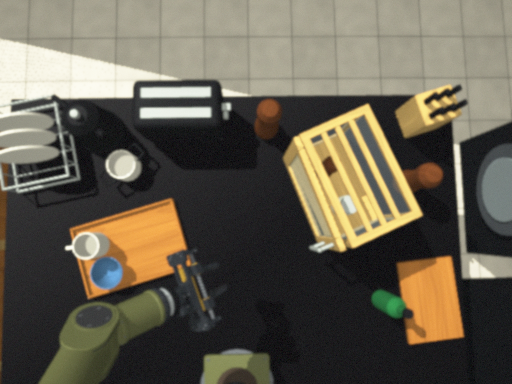

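Request:
arm_command:
  deltas:
    - {"dx": 0.148, "dy": 0.155, "dz": -0.042, "wx": 0, "wy": 0, "wz": 0}
    - {"dx": 0.148, "dy": 0.155, "dz": -0.042, "wx": 0, "wy": 0, "wz": 0}
    - {"dx": 0.148, "dy": 0.155, "dz": -0.042, "wx": 0, "wy": 0, "wz": 0}
    - {"dx": 0.148, "dy": 0.155, "dz": -0.042, "wx": 0, "wy": 0, "wz": 0}
    - {"dx": 0.148, "dy": 0.155, "dz": -0.042, "wx": 0, "wy": 0, "wz": 0}
  claw: -0.2

```text
clock: 1.7
tool_pos: [0.3817, -0.0668, 0.401]
eef_rot: [0.691, -0.153, 0.595, -0.381]
contact_force: [1.3, -0.7, -0.1]
opening: 0.399
```

```bash
python3 - <<'E'
from h import *
st();R1=ori(-69.7,45,1)
g=np.array([.442,-.230,.187])
go(g-R1[:,1]*.05,R1)
for n in("side","top"): cv2.imwrite(f"pics/{n}2.png",r.snapshot(n)[:,:,::-1])
E
```

```text
t 1.7 tcp [ 0.3817 -0.0668  0.401 ] grasp [ 0.4174 -0.1642  0.2969] y [ 0.243 -0.663 -0.709] z [ 0.939  0.345 -0.001] F [ 1.3 -0.7 -0.1] op 0.399 q [-0.74  0.63  0.85  2.44  1.59  0.29 -1.26]
tcp target [ 0.394 -0.099  0.326] d [-0.028  0.077  0.   ] w [ 0.003 -0.002 -0.003] dist 82mm ang 0deg
```

View pics/side2.png

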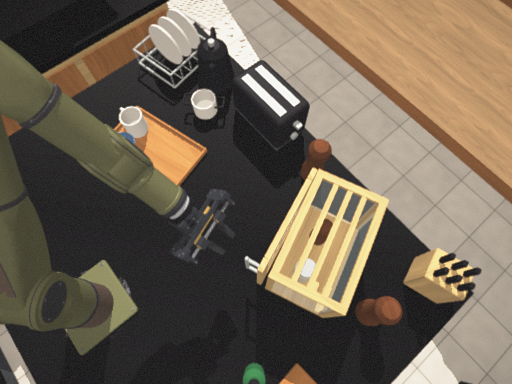

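View pics/top2.png

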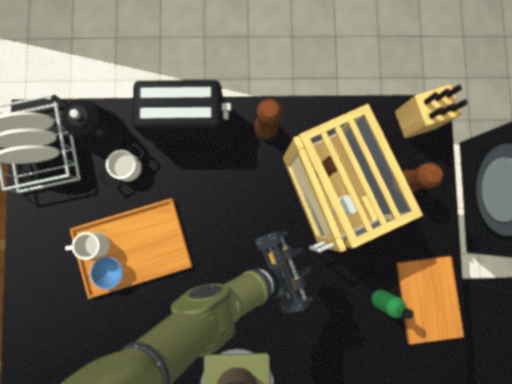

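Request:
arm_command:
  deltas:
    - {"dx": -0.028, "dy": 0.04, "dz": 0, "wx": 0, "wy": 0, "wz": 0}
    - {"dx": -0.028, "dy": 0.077, "dz": 0, "wx": 0, "wy": 0, "wz": 0}
    - {"dx": -0.028, "dy": 0.095, "dz": 0, "wx": 0, "wy": 0, "wz": 0}
    - {"dx": -0.028, "dy": 0.11, "dz": 0, "wx": 0, "wy": 0, "wz": 0}
    - {"dx": -0.028, "dy": 0.127, "dz": 0, "wx": 0, "wy": 0, "wz": 0}

```text
clock: 2.3
tool_pos: [0.4061, -0.1304, 0.2899]
eef_rot: [0.69, -0.153, 0.595, -0.383]
contact_force: [-0.4, -0.5, 0.6]
opening: 0.403
```

```bash
python3 - <<'E'
from h import *
st();R1=ori(-69.7,45,1)
g=np.array([.442,-.230,.187])
go(g,R1)
for n in("side","top"):
    i=r.snapshot(n)[:,:,::-1]
    if n=="side": crop(i,150,180,350,330,3,"pics/s3.png")
    else: crop(i,230,200,380,330,4,"pics/t3.png")
E
```

```text
t 2.3 tcp [ 0.4061 -0.1304  0.2899] grasp [ 0.442  -0.2275  0.1855] y [ 0.244 -0.66  -0.71 ] z [ 0.938  0.346 -0.   ] F [-0.4 -0.5  0.6] op 0.403 q [-0.26  0.83  0.36  2.46  2.2   0.6  -1.92]
tcp target [ 0.406 -0.133  0.291] d [ 0.002  0.001 -0.001] w [ 0.001 -0.001 -0.006] dist 2mm ang 0deg
```

View pics/s3.png

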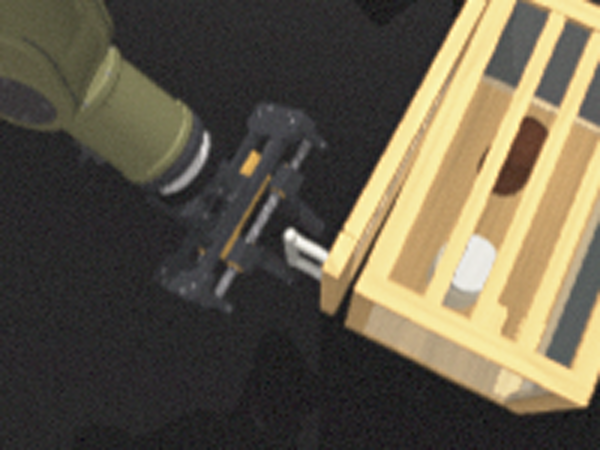

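View pics/t3.png

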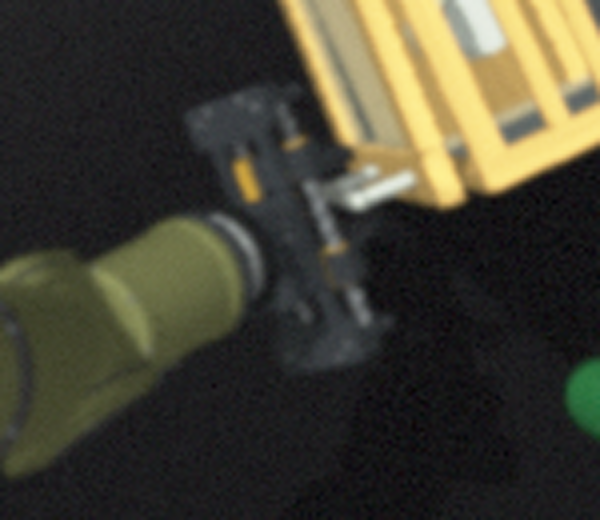

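Request:
arm_command:
  deltas:
    - {"dx": 0, "dy": 0, "dz": 0, "wx": 0, "wy": 0, "wz": 0}
    - {"dx": 0, "dy": 0, "dz": 0, "wx": 0, "wy": 0, "wz": 0}
    - {"dx": 0, "dy": 0, "dz": 0, "wx": 0, "wy": 0, "wz": 0}
    - {"dx": 0, "dy": 0, "dz": 0, "wx": 0, "wy": 0, "wz": 0}
    - {"dx": 0, "dy": 0, "dz": 0, "wx": 0, "wy": 0, "wz": 0}
  claw: -1
  grip_force: 12

```text
clock: 2.9
tool_pos: [0.4042, -0.1307, 0.2918]
eef_rot: [0.691, -0.153, 0.595, -0.381]
contact_force: [-4.7, -0.9, 2.2]
opening: 0.129
```

```bash
python3 - <<'E'
from h import *
st()
s=r.get_state();Rc=Rn.from_quat(s['eef_rot']).as_matrix();g0=s['tool_pos']+.147*Rc[:,1]
d=lambda th:door(P,th,[[-.056,-.298,.1855]])[0]
# door angle best matching g0
ths=np.linspace(0,.2,401);e=[np.linalg.norm(d(t)[:2]-g0[:2]) for t in ths];t0=ths[np.argmin(e)];print("th0",t0,min(e))
for k,th in enumerate(np.linspace(.05,.45,6)[1:]):
    yaw=-69.7-np.degrees(th-.05)*.5
    go(d(th)-d(t0)+g0,ori(yaw,45,1))
E
```

```text
t 2.9 tcp [ 0.4042 -0.1307  0.2918] grasp [ 0.4396 -0.2281  0.1876] y [ 0.241 -0.663 -0.709] z [ 0.939  0.344 -0.002] F [-4.7 -0.9  2.2] op 0.129 q [-0.27  0.83  0.36  2.47  2.2   0.6  -1.92]
th0 0.057 0.0020966461944993665
tcp target [ 0.405 -0.107  0.292] d [-0.016 -0.015  0.009] w [-0.031  0.035 -0.003] dist 23mm ang 2deg
tcp target [ 0.408 -0.082  0.292] d [-0.032 -0.031  0.02 ] w [-0.067  0.071 -0.003] dist 49mm ang 4deg
tcp target [ 0.412 -0.057  0.292] d [-0.047 -0.047  0.033] w [-0.103  0.107 -0.003] dist 75mm ang 7deg
tcp target [ 0.419 -0.032  0.292] d [-0.062 -0.062  0.048] w [-0.139  0.143 -0.003] dist 100mm ang 9deg
tcp target [ 0.428 -0.007  0.292] d [-0.077 -0.076  0.065] w [-0.175  0.179 -0.003] dist 126mm ang 11deg
```

Opening 0.129 × 88 ≈ 11.4 mm: the bar is held. Swing.

Request:
arm_command:
  deltas:
    - {"dx": -0.016, "dy": -0.015, "dz": 0.009, "wx": -0.031, "wy": 0.035, "wz": 0}
    - {"dx": -0.032, "dy": -0.031, "dz": 0.02, "wx": -0.067, "wy": 0.071, "wz": 0}
    - {"dx": -0.047, "dy": -0.047, "dz": 0.033, "wx": -0.103, "wy": 0.107, "wz": 0}
    - {"dx": -0.062, "dy": -0.062, "dz": 0.048, "wx": -0.139, "wy": 0.143, "wz": 0}
    - {"dx": -0.077, "dy": -0.076, "dz": 0.065, "wx": -0.175, "wy": 0.179, "wz": 0}

```text
clock: 3.4
tool_pos: [0.421, -0.0226, 0.2912]
eef_rot: [0.677, -0.21, 0.625, -0.326]
contact_force: [-10.5, 0.6, -3.3]
opening: 0.129
```

```bash
cat >> h.py <<'E'
def hd(th,z=.1876,off=np.array([-.0005,.002,0])): return door(P,th,[[-.056,-.298,z]])[0]+off
def doorth():
    s=r.get_state();Rc=Rn.from_quat(s['eef_rot']).as_matrix();g0=s['tool_pos']+.147*Rc[:,1]
    ths=np.linspace(0,1.9,1901);e=[np.linalg.norm(hd(t)[:2]-g0[:2]) for t in ths];return ths[np.argmin(e)],min(e)
E
python3 - <<'E'
from h import *
st();t0,e=doorth();print(t0,e)
for th in np.linspace(.45,.9,6)[1:]:
    go(hd(th),ori(-69.7-np.degrees(th-.05)*.5,45,1))
E
```

```text
t 3.4 tcp [ 0.421  -0.0226  0.2912] grasp [ 0.4391 -0.1254  0.1877] y [ 0.123 -0.7   -0.704] z [ 0.984  0.179 -0.006] F [-10.5   0.6  -3.3] op 0.129 q [-0.71  0.92  0.68  2.35  1.35  0.27 -1.4 ]
0.388 0.002492978200147478
tcp target [0.441 0.022 0.292] d [-0.028 -0.029  0.028] w [-0.059  0.069  0.006] dist 49mm ang 4deg
tcp target [0.456 0.048 0.292] d [-0.044 -0.045  0.047] w [-0.099  0.109  0.006] dist 79mm ang 7deg
tcp target [0.472 0.073 0.292] d [-0.059 -0.06   0.068] w [-0.14   0.149  0.006] dist 108mm ang 9deg
tcp target [0.491 0.096 0.292] d [-0.073 -0.074  0.09 ] w [-0.18   0.19   0.006] dist 138mm ang 12deg
tcp target [0.512 0.118 0.292] d [-0.085 -0.087  0.115] w [-0.221  0.23   0.007] dist 167mm ang 14deg
```

Request:
arm_command:
  deltas:
    - {"dx": -0.02, "dy": -0.021, "dz": 0.019, "wx": -0.045, "wy": 0.05, "wz": 0.006}
    - {"dx": -0.034, "dy": -0.035, "dz": 0.035, "wx": -0.075, "wy": 0.085, "wz": 0.006}
    - {"dx": -0.047, "dy": -0.048, "dz": 0.051, "wx": -0.107, "wy": 0.117, "wz": 0.006}
    - {"dx": -0.059, "dy": -0.06, "dz": 0.068, "wx": -0.14, "wy": 0.149, "wz": 0.006}
    - {"dx": -0.073, "dy": -0.074, "dz": 0.09, "wx": -0.18, "wy": 0.19, "wz": 0.006}

```text
clock: 3.9
tool_pos: [0.4881, 0.0951, 0.2914]
eef_rot: [0.652, -0.281, 0.656, -0.258]
contact_force: [-9.2, 2.8, 4.6]
opening: 0.128
```

```bash

python3 - <<'E'
from h import *
st();t0,e=doorth();print(t0,e)
for th in np.linspace(.81,1.2,6)[1:]:
    go(hd(th),ori(-69.7-np.degrees(th-.05)*.5,45,1))
E
```

```text
t 3.9 tcp [0.4881 0.0951 0.2914] grasp [ 0.4839 -0.0092  0.1878] y [-0.029 -0.709 -0.705] z [ 0.999 -0.033 -0.007] F [-9.2  2.8  4.6] op 0.128 q [-0.7   0.87  0.36  1.98  0.6   0.81 -0.96]
0.798 0.003303848478542376
tcp target [0.509 0.115 0.292] d [-0.014 -0.015  0.021] w [-0.022  0.035  0.005] dist 29mm ang 2deg
tcp target [0.529 0.132 0.292] d [-0.027 -0.028  0.039] w [-0.057  0.07   0.005] dist 55mm ang 4deg
tcp target [0.549 0.149 0.292] d [-0.039 -0.04   0.06 ] w [-0.092  0.105  0.005] dist 81mm ang 6deg
tcp target [0.571 0.163 0.292] d [-0.05  -0.051  0.081] w [-0.127  0.14   0.005] dist 108mm ang 9deg
tcp target [0.595 0.176 0.292] d [-0.059 -0.061  0.104] w [-0.163  0.175  0.005] dist 134mm ang 11deg
```

Request:
arm_command:
  deltas:
    - {"dx": -0.014, "dy": -0.015, "dz": 0.021, "wx": -0.022, "wy": 0.035, "wz": 0.005}
    - {"dx": -0.027, "dy": -0.028, "dz": 0.039, "wx": -0.057, "wy": 0.07, "wz": 0.005}
    - {"dx": -0.039, "dy": -0.04, "dz": 0.06, "wx": -0.092, "wy": 0.105, "wz": 0.005}
    - {"dx": -0.05, "dy": -0.051, "dz": 0.081, "wx": -0.127, "wy": 0.14, "wz": 0.005}
    - {"dx": -0.059, "dy": -0.061, "dz": 0.104, "wx": -0.163, "wy": 0.175, "wz": 0.005}

```text
clock: 4.4
tool_pos: [0.5972, 0.1823, 0.2928]
eef_rot: [0.618, -0.341, 0.678, -0.204]
contact_force: [-5.3, 7.6, -2.2]
opening: 0.129
```

```bash

python3 - <<'E'
from h import *
st();t0,e=doorth();print(t0,e)
for th in np.linspace(1.2,1.6,6)[1:]:
    go(hd(th),ori(-69.7-np.degrees(th-.05)*.5,45,1))
for n in("side","top"): cv2.imwrite(f"pics/{n}4.png",r.snapshot(n)[:,:,::-1])
E
```

```text
t 4.4 tcp [0.5972 0.1823 0.2928] grasp [0.5759 0.0817 0.1876] y [-0.145 -0.684 -0.715] z [ 0.978 -0.211  0.003] F [-5.3  7.6 -2.2] op 0.129 q [-0.65  0.98  0.3   1.49  0.38  1.21 -0.87]
1.223 0.0033743923818189453
tcp target [0.619 0.188 0.292] d [-0.008 -0.006  0.02 ] w [-0.046  0.041 -0.015] dist 23mm ang 3deg
tcp target [0.645 0.198 0.292] d [-0.019 -0.017  0.043] w [-0.082  0.077 -0.015] dist 50mm ang 5deg
tcp target [0.671 0.206 0.292] d [-0.029 -0.026  0.067] w [-0.118  0.114 -0.015] dist 78mm ang 7deg
tcp target [0.698 0.212 0.292] d [-0.037 -0.034  0.092] w [-0.153  0.15  -0.015] dist 105mm ang 10deg
tcp target [0.726 0.216 0.292] d [-0.044 -0.041  0.119] w [-0.189  0.186 -0.015] dist 133mm ang 12deg
```

View pics/side4.png

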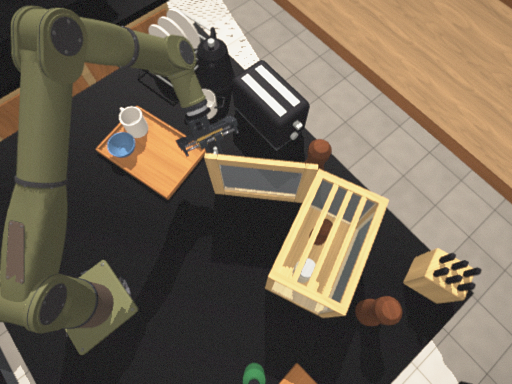

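View pics/top4.png

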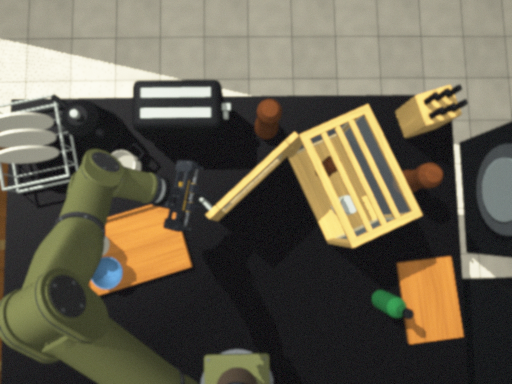

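Request:
arm_command:
  deltas:
    - {"dx": -0.008, "dy": -0.006, "dz": 0.02, "wx": -0.046, "wy": 0.041, "wz": -0.015}
    - {"dx": -0.019, "dy": -0.017, "dz": 0.043, "wx": -0.082, "wy": 0.077, "wz": -0.015}
    - {"dx": -0.029, "dy": -0.026, "dz": 0.067, "wx": -0.118, "wy": 0.114, "wz": -0.015}
    - {"dx": -0.037, "dy": -0.034, "dz": 0.092, "wx": -0.153, "wy": 0.15, "wz": -0.015}
    - {"dx": -0.044, "dy": -0.041, "dz": 0.119, "wx": -0.189, "wy": 0.186, "wz": -0.015}

```text
clock: 5.0
tool_pos: [0.7273, 0.2175, 0.2923]
eef_rot: [0.582, -0.402, 0.695, -0.132]
contact_force: [-2.7, 11.6, -2.4]
opening: 0.126
```

```bash

python3 - <<'E'
from h import *
st();t0,e=doorth();print(t0,e)
for th in np.linspace(1.6,1.76,6)[1:]:
    go(hd(th),ori(-69.7-np.degrees(th-.05)*.5,45,1))
for n in("side","top"): cv2.imwrite(f"pics/{n}5.png",r.snapshot(n)[:,:,::-1])
E
```

```text
t 5.0 tcp [0.7273 0.2175 0.2923] grasp [0.6854 0.1231 0.1877] y [-0.285 -0.642 -0.712] z [ 0.914 -0.405 -0.   ] F [-2.7 11.6 -2.4] op 0.126 q [-0.54  1.21  0.32  0.83  0.24  1.68 -0.8 ]
1.608 0.0018065170243333842
tcp target [0.737 0.217 0.292] d [-0.003 -0.002  0.009] w [-0.017  0.018 -0.008] dist 10mm ang 1deg
tcp target [0.748 0.217 0.292] d [-0.006 -0.005  0.019] w [-0.032  0.032 -0.008] dist 21mm ang 2deg
tcp target [0.759 0.218 0.292] d [-0.01  -0.009  0.029] w [-0.046  0.047 -0.008] dist 32mm ang 3deg
tcp target [0.77  0.218 0.292] d [-0.013 -0.012  0.039] w [-0.06   0.061 -0.008] dist 43mm ang 4deg
tcp target [0.781 0.217 0.292] d [-0.016 -0.015  0.049] w [-0.075  0.076 -0.008] dist 54mm ang 5deg
```

View pics/side5.png

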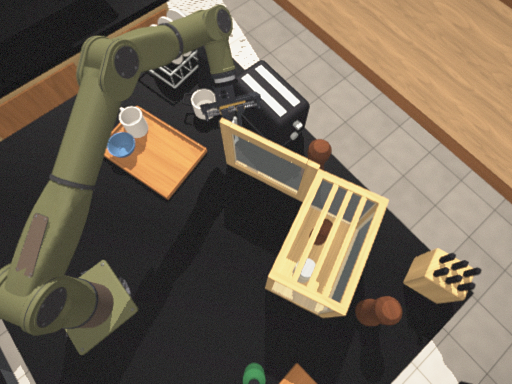

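View pics/top5.png

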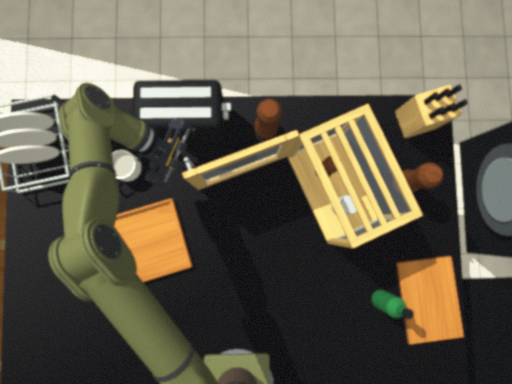

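Request:
arm_command:
  deltas:
    - {"dx": 0, "dy": 0, "dz": 0, "wx": 0, "wy": 0, "wz": 0}
    - {"dx": 0, "dy": 0, "dz": 0, "wx": 0, "wy": 0, "wz": 0}
    - {"dx": 0, "dy": 0, "dz": 0, "wx": 0, "wy": 0, "wz": 0}
    - {"dx": 0, "dy": -0.03, "dz": 0, "wx": 0, "wy": 0, "wz": 0}
    - {"dx": 0, "dy": -0.06, "dz": 0, "wx": 0, "wy": 0, "wz": 0}
  claw: -0.4

```text
clock: 5.6
tool_pos: [0.7456, 0.2479, 0.3361]
eef_rot: [0.581, -0.398, 0.699, -0.125]
contact_force: [1.6, 0.3, 0.0]
opening: 0.3
```

```bash

python3 - <<'E'
from h import *
st()
for n in("side","top"): cv2.imwrite(f"pics/{n}6.png",r.snapshot(n)[:,:,::-1])
a=cv2.imread("pics/side6.png");b=cv2.imread("pics/top6.png")
crop(a,180,60,360,210,4,"pics/s6.png");crop(b,120,90,320,240,3,"pics/t6.png")
E
```

```text
t 5.6 tcp [0.7456 0.2479 0.3361] grasp [0.7034 0.152  0.2329] y [-0.287 -0.652 -0.701] z [ 0.912 -0.411  0.009] F [1.6 0.3 0. ] op 0.3 q [-0.54  1.25  0.33  0.6   0.24  1.88 -0.76]
```

View pics/s6.png

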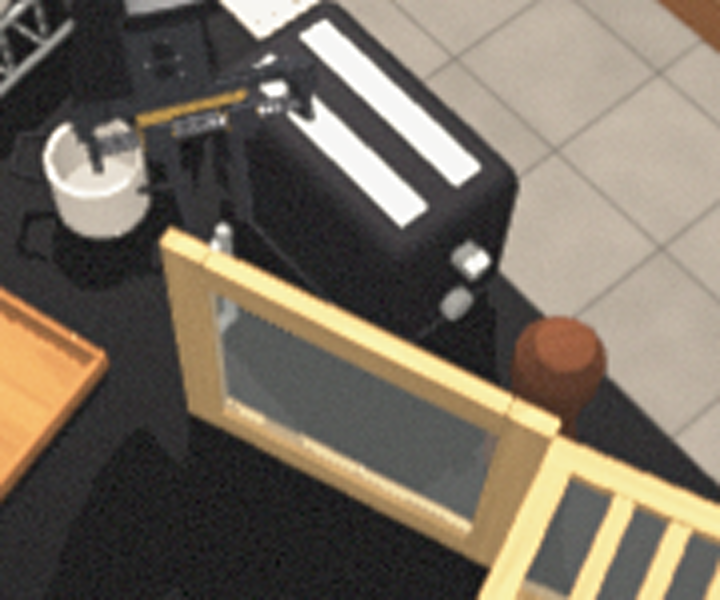

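View pics/t6.png

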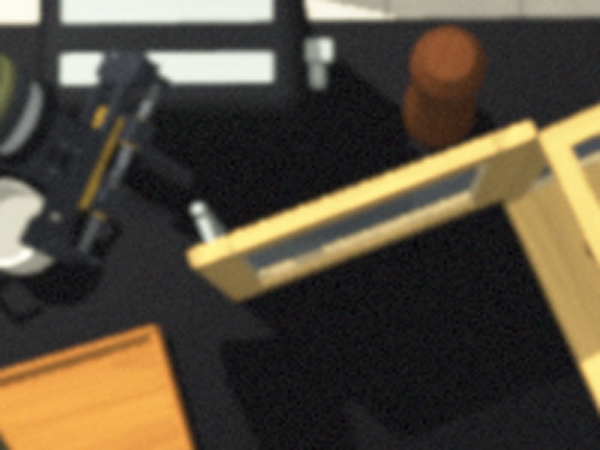

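```bash

python3 - <<'E'
from h import *
a=cv2.imread("pics/side6.png");b=cv2.imread("pics/top6.png")
crop(a,260,165,400,325,5,"pics/s7.png");crop(b,280,95,430,255,5,"pics/t7.png")
for th in (1.55,1.6,1.65):
    D=door(P,th,[[-.016,-.316,.287],[0,-.316,.287],[0,-.316,.003]])
    print(th,((proj("side",D)-[180,60])*4).round(),((proj("top",D)-[120,90])*3).round())
E
python3 - <<'E'
import cv2
for f in('pics/s7.png','pics/t7.png'):
    i=cv2.imread(f);print(i.shape);k=min(1,600/i.shape[0]);cv2.imwrite(f,cv2.resize(i,None,fx=.75,fy=.75))
E
```

```text
1.55 [[155. 251.]
 [145. 268.]
 [176. 432.]] [[194. 274.]
 [202. 291.]
 [241. 319.]]
1.6 [[167. 235.]
 [155. 251.]
 [185. 418.]] [[188. 256.]
 [195. 274.]
 [235. 306.]]
1.65 [[179. 219.]
 [167. 235.]
 [194. 404.]] [[182. 239.]
 [188. 257.]
 [230. 292.]]
(800, 700, 3)
(800, 750, 3)
```

View pics/s7.png

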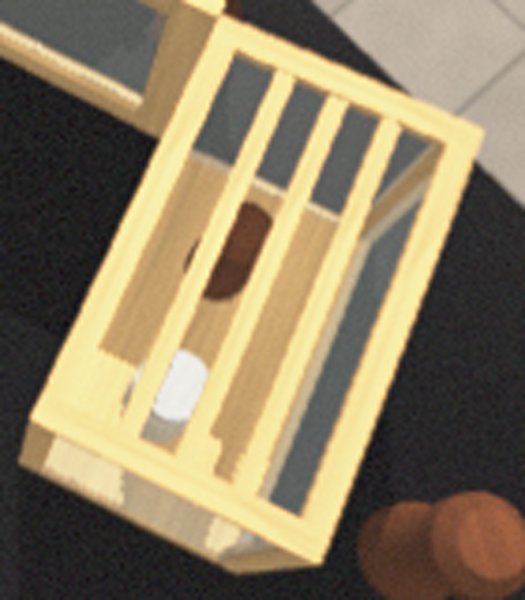

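View pics/t7.png

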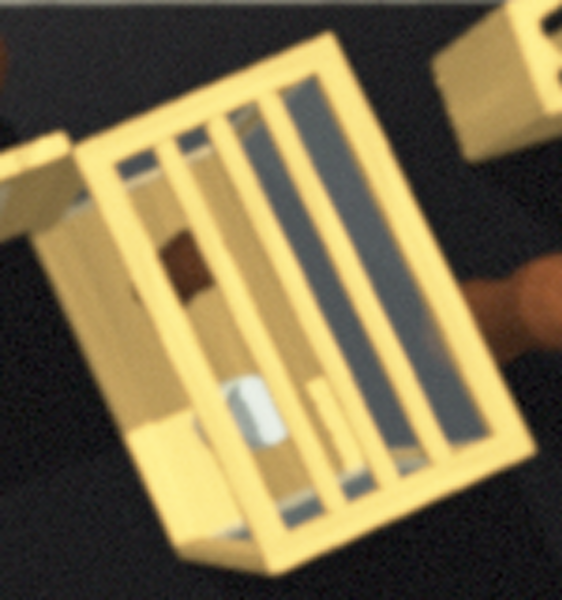

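```bash
cat >> h.py <<'E'
def circ(c,rad,z,n=48):
    t=np.linspace(0,2*np.pi,n);return np.c_[c[0]+rad*np.cos(t),c[1]+rad*np.sin(t),np.full(n,z)]
def overlay(img,n,polys,box,s,out):
    x0,y0,x1,y1=box;i=cv2.resize(img[y0:y1,x0:x1],None,fx=s,fy=s,interpolation=cv2.INTER_CUBIC)
    for pts,col in polys:
        q=((proj(n,pts)-[x0,y0]+.5)*s).round().astype(int);cv2.polylines(i,[q.reshape(-1,1,2)],False,col,1)
    cv2.imwrite(out,i)
E
cat > ov.py <<'E'
import sys
from h import *
mc=eval(sys.argv[1]);jc=eval(sys.argv[2])
m=Tc(P,[[*mc,0]])[0];j=Tc(P,[[*jc,0]])[0]
G=(0,255,0);B=(255,0,255);Y=(255,255,0)
polys=[(circ(m,.026,.164),G),(circ(m,.026,.112),G),(circ(m,.028,.012),G),(circ(m,.028,.062),G),(circ(j,.031,.132),B),(circ(j,.031,.012),B)]
for z in(.278,.29): polys.append((Tc(P,[[-.1,-.16,z],[-.1,.16,z],[.1,.16,z],[.1,-.16,z],[-.1,-.16,z]]),Y))
polys.append((Tc(P,[[-.1,-.148,.012],[-.1,.148,.012],[.1,.148,.012]]),Y))
overlay(cv2.imread("pics/side6.png"),"side",polys,(262,165,390,290),6,"pics/so.png")
overlay(cv2.imread("pics/top6.png"),"top",polys,(285,110,425,210),5,"pics/to.png")
E
python3 ov.py "(-.02,.065)" "(-.02,-.065)"
```

```text
(no output)
```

View pics/so.png

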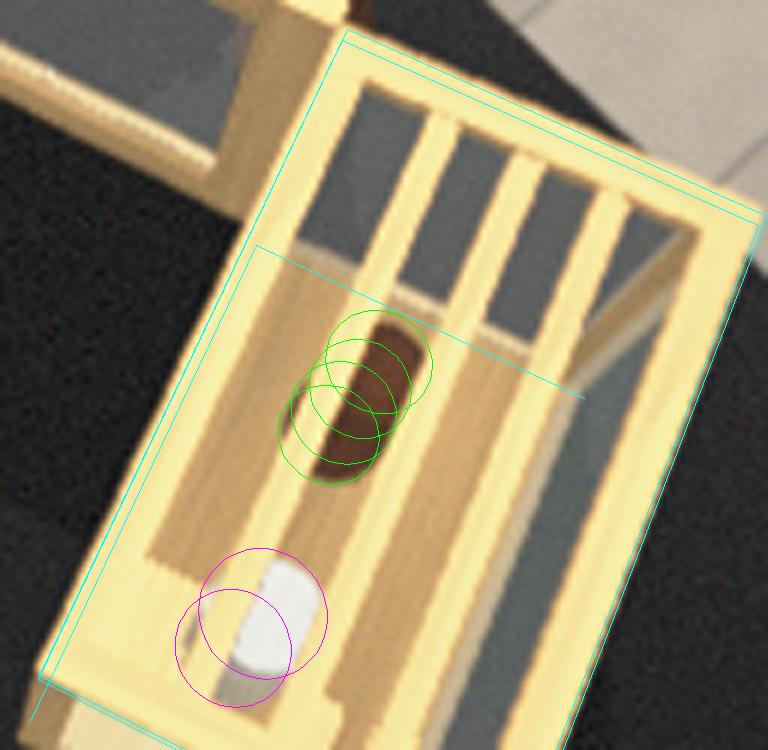

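View pics/to.png

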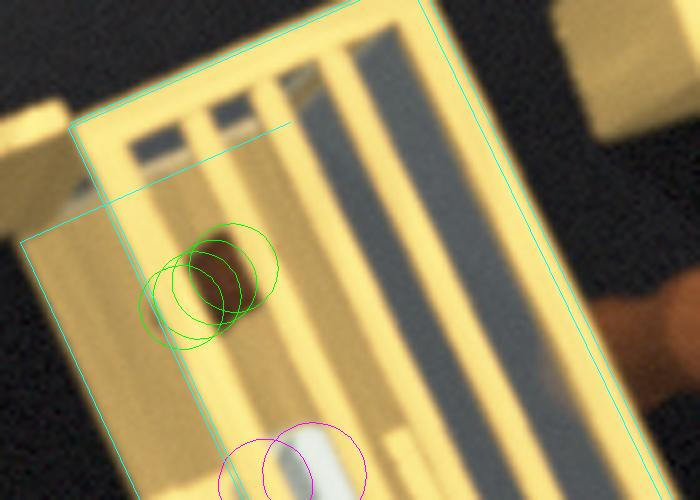

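```bash
python3 ov.py "(-.018,.060)" "(-.016,-.067)"
```

```text
(no output)
```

View pics/so.png

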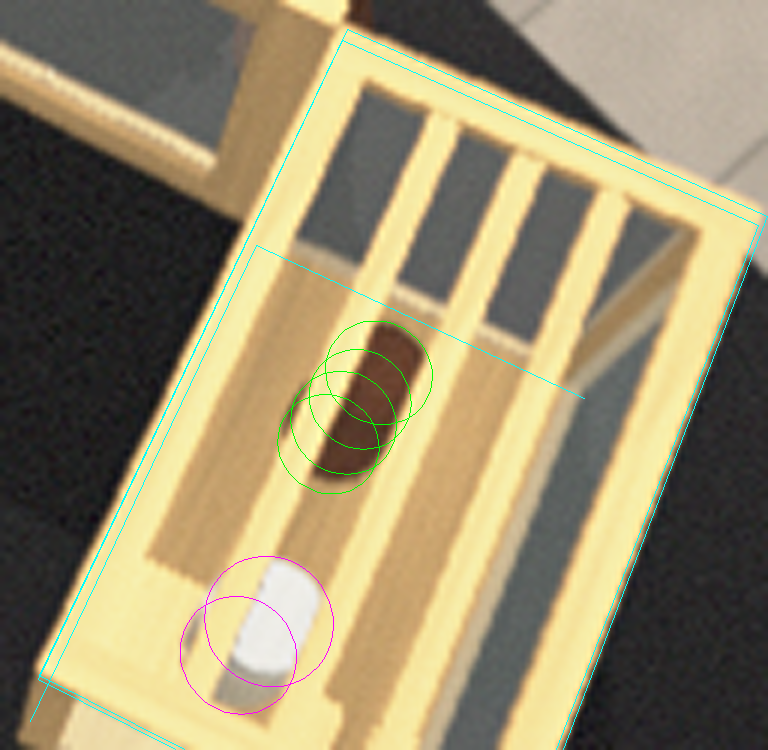

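View pics/to.png

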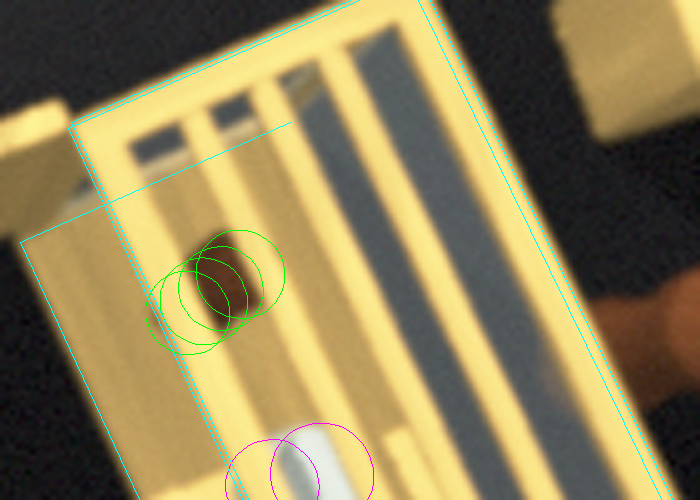

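```bash
cat > clr.py <<'E'
from h import *
import itertools
M=np.array([-.019,.0625]);J=np.array([-.017,-.064])
gx=np.linspace(-.0375,.0375,9);gy=np.linspace(-.102,-0,9)-.045+.0;gz_=np.linspace(-.0935,.0935,23)
gy=np.linspace(-.147,-.045,12)
B=np.array(list(itertools.product(gx,gy,gz_)))
# fingers at full open: inner .044, outer .0615; along -45..+19 ; width +-.009
def fing(op): 
    return np.array(list(itertools.product([-.009,.009],np.linspace(-.045,.019,9),[op/2,op/2+.0175,-op/2,-op/2-.0175])))
def clear(phi,lean,zg,o,fw,op=.088,verbose=False):
    R=ori(phi,lean,1)
    h=np.array([np.cos(np.radians(phi)),np.sin(np.radians(phi)),0])
    g=np.array([M[0],M[1],zg])-fw*h+o*R[:,2]
    best=[]
    for A in (B,fing(op)):
        X=g+A@R.T
        ins=X[:,0]>-.105
        w=(.148-np.abs(X[:,1]))[ins]
        roof=(.278-X[:,2])[ins]
        out=X[~ins]; 
        # door th 1.6
        th=1.6;d=out[:,:2]-np.array([-.101,.158]);inn=np.array([np.cos(-th),np.sin(-th)]) # door +x
        dd=d@inn
        jd=np.maximum(np.linalg.norm(X[:,:2]-J,axis=1)-.031, X[:,2]-.132)
        fl=X[:,2]-.012
        md=np.full(1,9.)
        best+= [w.min(),roof.min(),dd.min() if len(dd) else 9,jd.min(),fl.min()]
    return np.array(best)
if __name__=="__main__":
    res=[]
    for phi in range(-40,45,5):
        for lean in (30,35,40,45,50):
            for zg in (.085,.09,.095,.1,.13,.135,.14):
                for o in (-.02,-.016,-.012,-.008,-.004,0,.004,.008):
                  for fw in (0,.008):
                    c=clear(phi,lean,zg,o,fw);res.append((c.min(),phi,lean,zg,o,fw,c))
    res.sort(key=lambda t:-t[0])
    for sel in (lambda t:t[3]<.11,lambda t:t[3]>.11,lambda t:t[3]<.11 and abs(t[4])<.005):
        for t in [t for t in res if sel(t)][:6]: print(round(t[0],4),t[1:6],(t[6]*1e3).round(0))
E
python3 clr.py
```

```text
0.0096 (0, 50, 0.1, -0.02, 0.008) [  12.   67.   22.   10.   88.   44.  142. 9000.   14.   69.]
0.0085 (0, 40, 0.1, -0.02, 0.008) [1.20e+01 4.10e+01 2.20e+01 8.00e+00 9.80e+01 4.40e+01 1.38e+02 9.00e+03
 1.40e+01 6.80e+01]
0.008 (0, 35, 0.1, -0.016, 0.008) [8.00e+00 3.60e+01 1.80e+01 9.00e+00 1.03e+02 4.00e+01 1.36e+02 9.00e+03
 1.80e+01 6.70e+01]
0.008 (0, 40, 0.1, -0.016, 0.008) [8.00e+00 4.10e+01 1.80e+01 8.00e+00 9.80e+01 4.00e+01 1.38e+02 9.00e+03
 1.80e+01 6.80e+01]
0.008 (0, 45, 0.095, -0.016, 0.008) [8.00e+00 5.30e+01 1.80e+01 8.00e+00 8.80e+01 4.00e+01 1.45e+02 9.00e+03
 1.80e+01 6.30e+01]
0.008 (0, 45, 0.1, -0.016, 0.008) [8.0e+00 4.8e+01 1.8e+01 8.0e+00 9.3e+01 4.0e+01 1.4e+02 9.0e+03 1.8e+01
 6.8e+01]
0.0138 (5, 50, 0.13, -0.02, 0.008) [  14.   31.   29.   16.  118.   43.  112. 9000.   14.   99.]
0.0138 (5, 50, 0.135, -0.02, 0.008) [  14.   26.   29.   18.  123.   43.  107. 9000.   14.  104.]
0.0138 (5, 50, 0.14, -0.02, 0.008) [  14.   21.   29.   22.  128.   43.  102. 9000.   14.  109.]
0.0134 (5, 45, 0.13, -0.02, 0.008) [  13.   18.   30.   17.  123.   43.  110. 9000.  
[... 254 characters left out ...]
 2.00e+01 1.00e+00 7.80e+01 2.70e+01 1.52e+02 9.00e+03
 2.80e+01 5.90e+01]
0.0005 (10, 50, 0.095, -0.004, 0.008) [1.00e+00 6.00e+01 2.00e+01 1.00e+00 8.30e+01 2.70e+01 1.47e+02 9.00e+03
 2.80e+01 6.40e+01]
0.0005 (10, 50, 0.1, -0.004, 0.008) [1.00e+00 5.50e+01 2.00e+01 4.00e+00 8.80e+01 2.70e+01 1.42e+02 9.00e+03
 2.80e+01 6.90e+01]
-0.0001 (15, 50, 0.1, 0, 0.008) [  -0.   55.   22.    0.   88.   23.  142. 9000.   30.   69.]
-0.0003 (10, 45, 0.095, -0.004, 0.008) [-0.00e+00  5.30e+01  2.00e+01  1.00e+00  8.80e+01  2.70e+01  1.45e+02
  9.00e+03  2.80e+01  6.30e+01]
-0.0003 (10, 45, 0.1, -0.004, 0.008) [-0.0e+00  4.8e+01  2.0e+01  3.0e+00  9.3e+01  2.7e+01  1.4e+02  9.0e+03
  2.8e+01  6.8e+01]
```

```bash
python3 - <<'E'
from clr import *
res=[]
for phi in range(-20,46,5):
  for lean in (40,45,50):
    for zg in (.1,.105,.12,.125,.13,.135,.14):
      for o in (-.008,-.004,0):
        for fw in (0,.006,.01):
            for op in (.088,.07):
                c=clear(phi,lean,zg,o,fw,op);res.append((c.min(),phi,lean,zg,o,fw,op,c))
res.sort(key=lambda t:-t[0])
for sel in (lambda t:t[4]==0,lambda t:t[4]==-.004,lambda t:t[4]==-.008,lambda t:t[3]<.11):
    for t in [t for t in res if sel(t)][:4]: print(round(t[0],4),t[1:7],(t[7]*1e3).astype(int))
E
```

```text
0.0084 (30, 40, 0.13, 0, 0.01, 0.088) [   9   11   37    8  128   27  107 9000   22   97]
0.0084 (30, 40, 0.13, 0, 0.01, 0.07) [   9   11   37    8  128   35  107 9000   29   97]
0.0084 (35, 40, 0.13, 0, 0, 0.088) [   9   11   41    8  128   24  107 9000   26   97]
0.0084 (35, 40, 0.13, 0, 0, 0.07) [   9   11   41    8  128   31  107 9000   31   97]
0.0084 (25, 40, 0.13, -0.004, 0.01, 0.088) [   8   11   37    8  128   29  107 9000   20   97]
0.0084 (25, 40, 0.13, -0.004, 0.01, 0.07) [   8   11   37    8  128   37  107 9000   28   97]
0.0084 (30, 40, 0.13, -0.004, 0.006, 0.088) [  11   11   42    8  128   29  107 9000   20   97]
0.0084 (30, 40, 0.13, -0.004, 0.006, 0.07) [  11   11   42    8  128   36  107 9000   26   97]
0.0084 (20, 40, 0.13, -0.008, 0.01, 0.088) [   8   11   35    8  128   32  107 9000   19   97]
0.0084 (20, 40, 0.13, -0.008, 0.01, 0.07) [   8   11   35    8  128   40  107 9000   28   97]
0.0084 (25, 40, 0.13, -0.008, 0.006, 0.088) [  10   11   41    8  128   31  107 9000   19   97]
0.0084 (25, 40, 0.13, -0.008, 0.006, 0.07) [  10   11   41    8  128   39  107 9000   25   97]
0.004 (10, 45, 0.105, -0.008, 0.01, 0.088) [   3   42   24    4   98   31  134 9000   24   73]
0.004 (10, 45, 0.105, -0.008, 0.01, 0.07) [   3   42   24    4   98   39  134 9000   33   73]
0.0031 (10, 40, 0.105, -0.008, 0.01, 0.088) [   3   36   23    4  103   31  132 9000   24   72]
0.0031 (10, 40, 0.105, -0.008, 0.01, 0.07) [   3   36   23    4  103   40  132 9000   33   72]
```

```bash
python3 - <<'E'
import clr
from clr import *
t=np.linspace(0,2*np.pi,25)
C=np.array([[.042*np.cos(a),-.147-d,.042*np.sin(a)] for a in t for d in np.linspace(0,.12,13)])
clr.B=np.vstack([B,C])
res=[]
for phi in range(10,46,5):
  for lean in (38,42,45,48,50):
    for zg in (.125,.13,.135,.14):
      for o in (-.004,-.002,0):
        for fw in (0,.004,.008):
                c=clear(phi,lean,zg,o,fw);res.append((c.min(),phi,lean,zg,o,fw,c))
res.sort(key=lambda t:-t[0])
for t in res[:12]: print(round(t[0],4),t[1:6],(t[6]*1e3).astype(int))
m=Tc(P,[[-.019,.0625,.012]]);print(m)
E
```

```text
0.0082 (25, 50, 0.14, -0.004, 0.008) [  12    9   37    8  128   28  102 9000   21  108]
0.0082 (25, 50, 0.14, -0.002, 0.008) [  10    9   35    8  128   26  102 9000   23  108]
0.0082 (25, 50, 0.14, 0, 0.008) [   8   11   32    8  128   24  102 9000   24  108]
0.0077 (20, 50, 0.14, -0.004, 0.008) [   7   12   32    8  128   27  102 9000   23  108]
0.0063 (20, 50, 0.14, -0.004, 0.004) [   6   11   31    8  128   25  102 9000   23  108]
0.006 (25, 50, 0.14, -0.004, 0.004) [  10    6   37    8  128   26  102 9000   22  108]
0.006 (25, 50, 0.14, -0.002, 0.004) [   8    6   34    8  128   24  102 9000   24  108]
0.006 (25, 50, 0.14, 0, 0.004) [   6    6   32    8  128   22  102 9000   24  108]
0.006 (30, 50, 0.14, 0, 0.008) [  13    6   37    8  128   26  102 9000   24  108]
0.0059 (20, 48, 0.14, -0.004, 0.008) [   6    5   32   10  130   27  101 9000   23  108]
0.0058 (20, 50, 0.14, -0.002, 0.008) [   5   12   29    8  128   25  102 9000   25  108]
0.0052 (20, 48, 0.135, -0.004, 0.004) [   5    6   31    5  125   25  106 9000   23  103]
[[ 0.68546611 -0.29192106  0.012     ]]
```

```bash
cat >> h.py <<'E'
PHI=23;HW=np.degrees(-1.166)+PHI
hv=np.array([np.cos(np.radians(HW)),np.sin(np.radians(HW)),0])
RM=ori(HW,50,1)
def mg(back,dz=0,z=.138,o=-.004,fw=.008): 
    m=Tc(P,[[-.019,.0625,0]])[0]; return m+[0,0,z+dz]-(fw+back)*hv+o*RM[:,2]
E
python3 - <<'E'
from h import *
st();print("HW",HW,mg(.2),(mg(.2)-.147*RM[:,1]))
go([.60,.23,.45],ori(-90,35,1),False)
E
```

```text
t 5.7 tcp [0.7464 0.2509 0.3385] grasp [0.7056 0.1553 0.2346] y [-0.278 -0.65  -0.707] z [ 0.914 -0.406  0.015] F [ 0.9  0.2 -0. ] op 0.301 q [-0.55  1.25  0.33  0.6   0.24  1.88 -0.76]
HW -43.80687891225398 [ 0.53258835 -0.15082396  0.138     ] [ 0.45132135 -0.07287298  0.23248978]
tcp target [0.6  0.23 0.45] d [ 0.136 -0.025 -0.124] w [ 0.329 -0.42   0.223] dist 185mm ang 26deg
```

Request:
arm_command:
  deltas:
    - {"dx": 0.035, "dy": -0.035, "dz": 0, "wx": 0, "wy": 0, "wz": 0}
    - {"dx": 0.07, "dy": -0.07, "dz": -0.01, "wx": 0, "wy": 0, "wz": 0}
    - {"dx": 0.136, "dy": -0.025, "dz": -0.124, "wx": 0.329, "wy": -0.42, "wz": 0.223}
    - {"dx": 0.136, "dy": -0.025, "dz": -0.124, "wx": 0.329, "wy": -0.42, "wz": 0.223}
    - {"dx": 0.136, "dy": -0.025, "dz": -0.124, "wx": 0.329, "wy": -0.42, "wz": 0.223}
  claw: 1

```text
clock: 6.2
tool_pos: [0.6391, 0.2346, 0.4446]
eef_rot: [0.616, -0.351, 0.654, -0.263]
contact_force: [1.1, 0.6, 1.0]
opening: 0.731
```

```bash
python3 - <<'E'
from h import *
st()
go([.45,.10,.42],ori(-60,45,1),False)
E
```

```text
t 6.2 tcp [0.6391 0.2346 0.4446] grasp [0.6259 0.1441 0.3295] y [-0.09  -0.616 -0.783] z [ 0.991 -0.136 -0.007] F [1.1 0.6 1. ] op 0.731 q [-0.66  0.86  0.29  1.19  0.33  1.5  -0.65]
tcp target [0.45 0.1  0.42] d [ 0.108  0.119 -0.169] w [ 0.566 -0.622 -0.143] dist 233mm ang 38deg
```

Request:
arm_command:
  deltas:
    - {"dx": 0.108, "dy": 0.1, "dz": -0.169, "wx": 0.566, "wy": -0.622, "wz": -0.143}
    - {"dx": 0.108, "dy": 0.1, "dz": -0.169, "wx": 0.566, "wy": -0.622, "wz": -0.143}
    - {"dx": 0.108, "dy": 0.119, "dz": -0.169, "wx": 0.566, "wy": -0.622, "wz": -0.143}
    - {"dx": 0.108, "dy": 0.119, "dz": -0.169, "wx": 0.566, "wy": -0.622, "wz": -0.143}
    - {"dx": 0.108, "dy": 0.119, "dz": -0.169, "wx": 0.566, "wy": -0.622, "wz": -0.143}

```text
clock: 6.7
tool_pos: [0.4464, 0.0993, 0.4203]
eef_rot: [0.703, -0.093, 0.559, -0.43]
contact_force: [1.0, -0.9, 0.2]
opening: 1.0
```

```bash
python3 - <<'E'
from h import *
st()
go(mg(.2),RM)
E
```

```text
t 6.7 tcp [0.4464 0.0993 0.4203] grasp [0.4977 0.0091 0.3162] y [ 0.349 -0.613 -0.708] z [ 0.866  0.5   -0.006] F [ 1.  -0.9  0.2] op 1.0 q [-0.82  0.54  0.39  2.16  1.    0.72 -0.82]
tcp target [ 0.451 -0.073  0.232] d [-0.026  0.24  -0.081] w [ 0.27  -0.239 -0.114] dist 255mm ang 17deg
```

```bash
python3 - <<'E'
from h import *
go(mg(.14),RM)
E
```

```text
tcp target [ 0.495 -0.114  0.232] d [ 0.015  0.281 -0.064] w [ 0.27  -0.239 -0.114] dist 289mm ang 17deg
```

Request:
arm_command:
  deltas:
    - {"dx": -0.01, "dy": 0.1, "dz": -0.064, "wx": 0.27, "wy": -0.239, "wz": -0.114}
    - {"dx": -0.01, "dy": 0.1, "dz": -0.064, "wx": 0.27, "wy": -0.239, "wz": -0.114}
    - {"dx": 0.0, "dy": 0.2, "dz": -0.064, "wx": 0.27, "wy": -0.239, "wz": -0.114}
    - {"dx": 0.0, "dy": 0.2, "dz": -0.064, "wx": 0.27, "wy": -0.239, "wz": -0.114}
    - {"dx": 0.0, "dy": 0.25, "dz": -0.064, "wx": 0.27, "wy": -0.239, "wz": -0.114}

```text
clock: 7.2
tool_pos: [0.462, 0.0055, 0.3398]
eef_rot: [0.707, 0.038, 0.522, -0.476]
contact_force: [0.7, -0.4, 0.4]
opening: 1.002
```

```bash
python3 - <<'E'
from h import *
st()
go(mg(.14),RM)
E
```

```text
t 7.2 tcp [0.462  0.0055 0.3398] grasp [ 0.5429 -0.0744  0.2466] y [ 0.55  -0.544 -0.634] z [ 0.702  0.712 -0.002] F [ 0.7 -0.4  0.4] op 1.002 q [-0.56  0.72  0.33  2.39  2.1   0.67 -1.64]
tcp target [ 0.495 -0.114  0.232] d [-0.015  0.151 -0.062] w [ 0.015 -0.009  0.015] dist 164mm ang 1deg
```

Request:
arm_command:
  deltas:
    - {"dx": -0.015, "dy": 0.05, "dz": -0.062, "wx": 0.015, "wy": -0.009, "wz": 0.015}
    - {"dx": -0.015, "dy": 0.08, "dz": -0.062, "wx": 0.015, "wy": -0.009, "wz": 0.015}
    - {"dx": -0.015, "dy": 0.12, "dz": -0.062, "wx": 0.015, "wy": -0.009, "wz": 0.015}
    - {"dx": -0.015, "dy": 0.151, "dz": -0.062, "wx": 0.015, "wy": -0.009, "wz": 0.015}
    - {"dx": -0.015, "dy": 0.151, "dz": -0.062, "wx": 0.015, "wy": -0.009, "wz": 0.015}

```text
clock: 7.7
tool_pos: [0.4956, -0.1175, 0.2315]
eef_rot: [0.707, 0.036, 0.518, -0.48]
contact_force: [-1.7, 0.0, -0.3]
opening: 1.001
```

```bash
python3 - <<'E'
from h import *
st()
go(mg(.14),RM);go(mg(.07),RM)
for n in("side","top"): cv2.imwrite(f"pics/{n}8.png",r.snapshot(n)[:,:,::-1])
crop(cv2.imread("pics/side8.png"),180,130,400,330,3,"pics/s8.png");crop(cv2.imread("pics/top8.png"),220,90,430,290,3,"pics/t8.png")
E
```

```text
t 7.7 tcp [ 0.4956 -0.1175  0.2315] grasp [ 0.5761 -0.1964  0.1372] y [ 0.547 -0.537 -0.642] z [ 0.699  0.715 -0.003] F [-1.7  0.  -0.3] op 1.001 q [-0.15  0.97  0.19  2.35  2.53  0.9  -1.86]
tcp target [ 0.495 -0.114  0.232] d [-0.001 -0.003  0.001] w [ 0.011 -0.005  0.002] dist 3mm ang 1deg
tcp target [ 0.545 -0.163  0.232] d [0.044 0.051 0.002] w [ 0.011 -0.005  0.002] dist 67mm ang 1deg
```

View pics/s8.png

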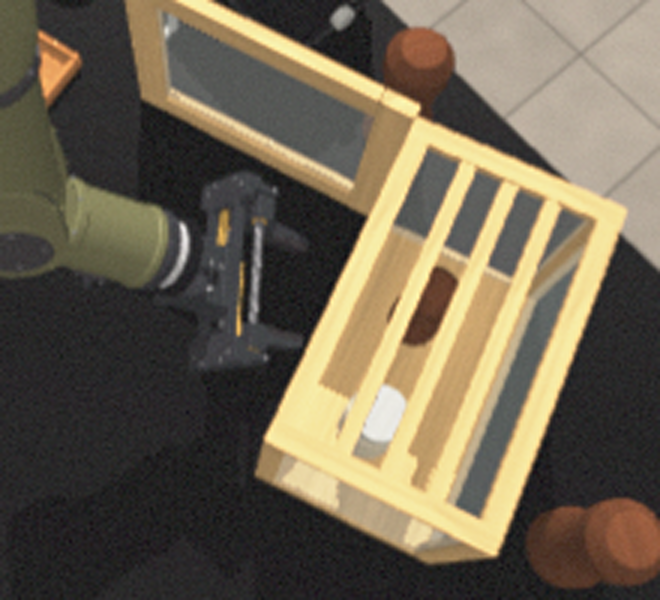

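View pics/t8.png

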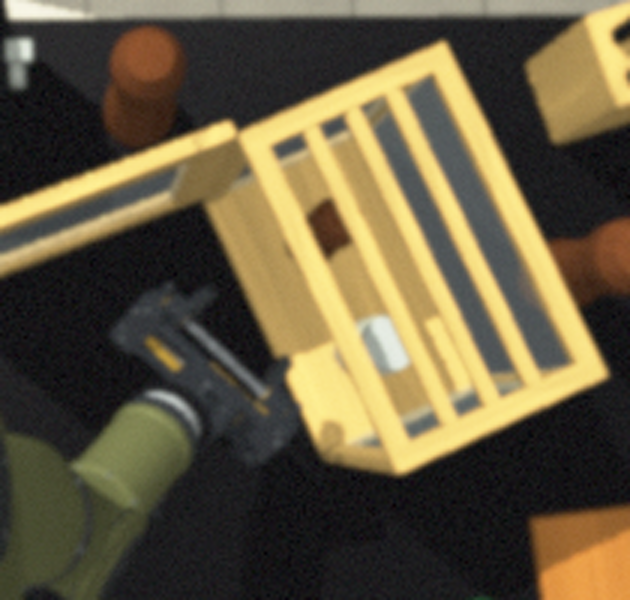

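Request:
arm_command:
  deltas:
    - {"dx": 0.01, "dy": 0.01, "dz": 0.002, "wx": 0.011, "wy": -0.005, "wz": 0}
    - {"dx": 0.018, "dy": 0.021, "dz": 0.002, "wx": 0.011, "wy": -0.005, "wz": 0}
    - {"dx": 0.027, "dy": 0.031, "dz": 0.002, "wx": 0.011, "wy": -0.005, "wz": 0}
    - {"dx": 0.036, "dy": 0.041, "dz": 0.002, "wx": 0.011, "wy": -0.005, "wz": 0}
    - {"dx": 0.044, "dy": 0.051, "dz": 0.002, "wx": 0.011, "wy": -0.005, "wz": 0}

```text
clock: 8.3
tool_pos: [0.5451, -0.1583, 0.2357]
eef_rot: [0.705, 0.041, 0.516, -0.485]
contact_force: [0.3, 0.5, -0.5]
opening: 1.001
```

```bash
python3 - <<'E'
from h import *
st()
for b in (.052,.034,.017,0): go(mg(b),RM)
for n in("side","top"): cv2.imwrite(f"pics/{n}9.png",r.snapshot(n)[:,:,::-1])
crop(cv2.imread("pics/side9.png"),220,150,400,310,4,"pics/s9.png");crop(cv2.imread("pics/top9.png"),250,90,430,240,4,"pics/t9.png")
E
```

```text
t 8.3 tcp [ 0.5451 -0.1583  0.2357] grasp [ 0.6272 -0.2356  0.1413] y [ 0.558 -0.526 -0.642] z [0.687 0.727 0.002] F [ 0.3  0.5 -0.5] op 1.001 q [-0.08  0.96  0.23  2.2   2.59  0.76 -1.78]
tcp target [ 0.558 -0.175  0.232] d [ 0.011  0.018 -0.003] w [-0.009  0.004  0.002] dist 22mm ang 0deg
tcp target [ 0.571 -0.188  0.232] d [ 0.023  0.032 -0.004] w [-0.009  0.004  0.002] dist 39mm ang 0deg
tcp target [ 0.583 -0.2    0.232] d [ 0.034  0.045 -0.004] w [-0.009  0.004  0.002] dist 56mm ang 0deg
tcp target [ 0.596 -0.211  0.232] d [ 0.045  0.058 -0.004] w [-0.009  0.004  0.002] dist 73mm ang 0deg
```

View pics/s9.png

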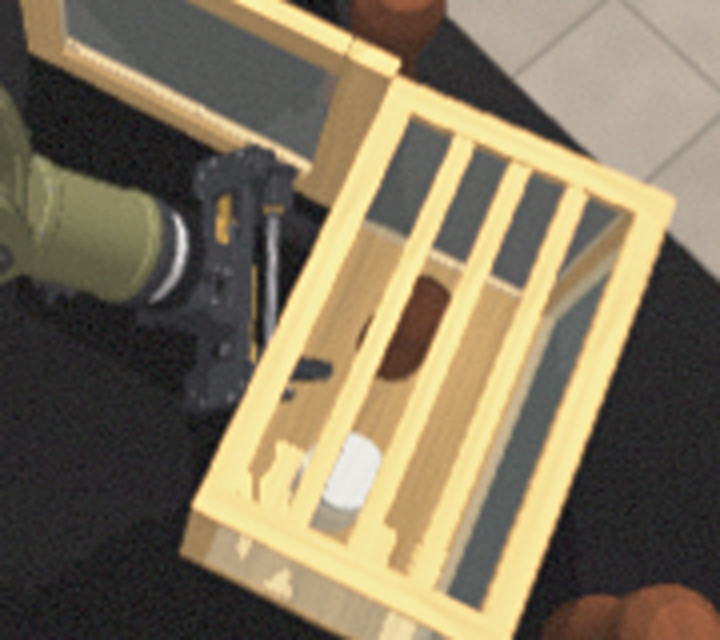

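View pics/t9.png

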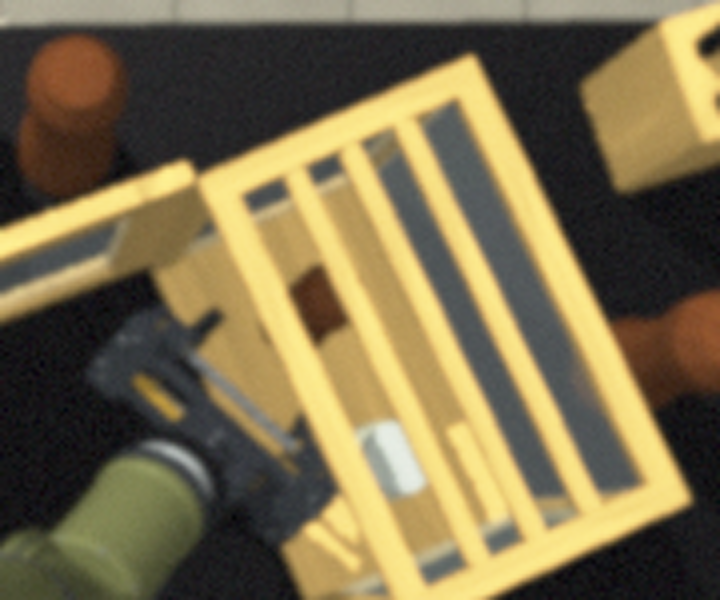

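Request:
arm_command:
  deltas:
    - {"dx": 0.006, "dy": 0.009, "dz": -0.003, "wx": -0.009, "wy": 0.004, "wz": 0}
    - {"dx": 0.011, "dy": 0.018, "dz": -0.003, "wx": -0.009, "wy": 0.004, "wz": 0}
    - {"dx": 0.018, "dy": 0.026, "dz": -0.004, "wx": -0.009, "wy": 0.004, "wz": 0}
    - {"dx": 0.023, "dy": 0.032, "dz": -0.004, "wx": -0.009, "wy": 0.004, "wz": 0}
    - {"dx": 0.023, "dy": 0.032, "dz": -0.004, "wx": -0.009, "wy": 0.004, "wz": 0}

```text
clock: 8.9
tool_pos: [0.5723, -0.1907, 0.2318]
eef_rot: [0.706, 0.039, 0.518, -0.481]
contact_force: [-0.5, 0.8, 0.1]
opening: 0.999
```

```bash
python3 - <<'E'
from h import *
st()
for b in (.026,.018,.010,0): go(mg(b),RM)
E
```

```text
t 8.9 tcp [ 0.5723 -0.1907  0.2318] grasp [ 0.6538 -0.2691  0.1379] y [ 0.554 -0.534 -0.639] z [0.694 0.72  0.001] F [-0.5  0.8  0.1] op 0.999 q [-0.03  0.97  0.25  2.1   2.61  0.69 -1.75]
tcp target [ 0.577 -0.193  0.232] d [0.004 0.004 0.001] w [ 0.002 -0.003  0.006] dist 5mm ang 0deg
tcp target [ 0.583 -0.199  0.232] d [0.009 0.01  0.001] w [ 0.002 -0.003  0.006] dist 13mm ang 0deg
tcp target [ 0.588 -0.204  0.232] d [0.014 0.016 0.001] w [ 0.002 -0.003  0.006] dist 21mm ang 0deg
tcp target [ 0.596 -0.211  0.232] d [0.02  0.024 0.001] w [ 0.002 -0.003  0.006] dist 31mm ang 0deg
```

Request:
arm_command:
  deltas:
    - {"dx": 0.005, "dy": 0.005, "dz": 0.001, "wx": 0, "wy": 0, "wz": 0}
    - {"dx": 0.01, "dy": 0.011, "dz": 0.001, "wx": 0, "wy": 0, "wz": 0}
    - {"dx": 0.015, "dy": 0.017, "dz": 0.001, "wx": 0, "wy": 0, "wz": 0}
    - {"dx": 0.02, "dy": 0.024, "dz": 0.001, "wx": 0, "wy": 0, "wz": 0}
    - {"dx": 0.02, "dy": 0.024, "dz": 0.001, "wx": 0, "wy": 0, "wz": 0}

```text
clock: 9.4
tool_pos: [0.5956, -0.2116, 0.2318]
eef_rot: [0.706, 0.039, 0.518, -0.481]
contact_force: [-0.5, 0.7, -0.2]
opening: 0.998
```

```bash
python3 - <<'E'
from h import *
st()
go(mg(0),RM)
for n in("side","top"): cv2.imwrite(f"pics/{n}10.png",r.snapshot(n)[:,:,::-1])
crop(cv2.imread("pics/side10.png"),220,150,400,310,4,"pics/s10.png");crop(cv2.imread("pics/top10.png"),250,90,430,240,4,"pics/t10.png")
E
```

```text
t 9.4 tcp [ 0.5956 -0.2116  0.2318] grasp [ 0.6771 -0.2901  0.1379] y [ 0.554 -0.534 -0.639] z [0.694 0.72  0.001] F [-0.5  0.7 -0.2] op 0.998 q [-0.    0.98  0.27  2.02  2.62  0.62 -1.72]
tcp target [ 0.596 -0.211  0.232] d [ 0.    -0.001  0.   ] w [ 0.002 -0.003  0.006] dist 1mm ang 0deg
```

View pics/s10.png

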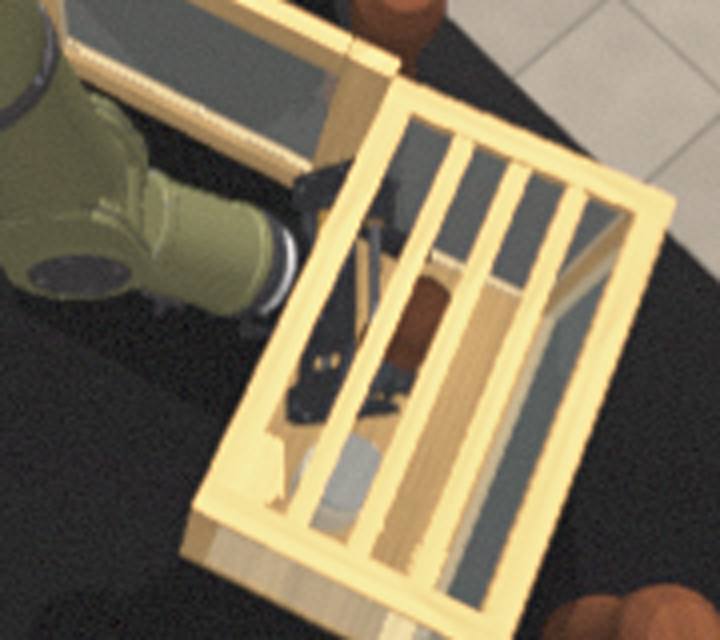

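View pics/t10.png

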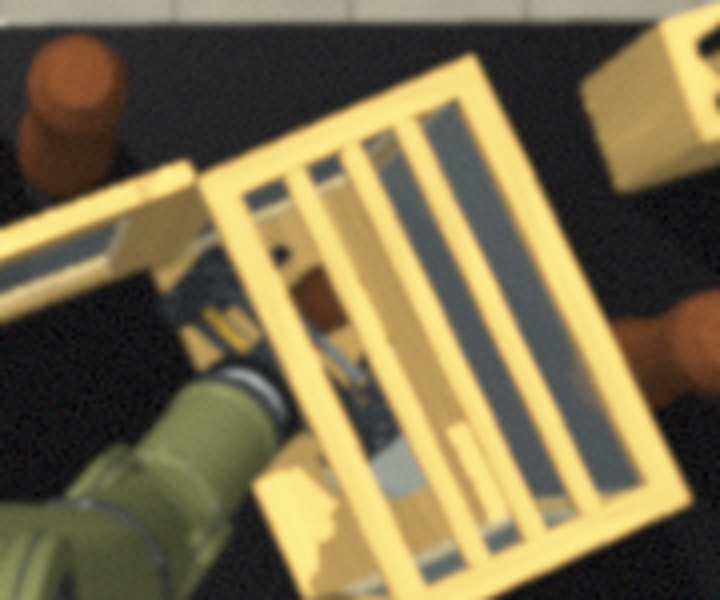

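Request:
arm_command:
  deltas:
    - {"dx": 0, "dy": 0, "dz": 0, "wx": 0, "wy": 0, "wz": 0}
    - {"dx": 0, "dy": 0, "dz": 0, "wx": 0, "wy": 0, "wz": 0}
    - {"dx": 0, "dy": 0, "dz": 0, "wx": 0, "wy": 0, "wz": 0}
    - {"dx": 0, "dy": 0, "dz": 0, "wx": 0, "wy": 0, "wz": 0}
    - {"dx": 0, "dy": 0, "dz": 0, "wx": 0, "wy": 0, "wz": 0}
  claw: -1
  grip_force: 20

```text
clock: 10.0
tool_pos: [0.5951, -0.2103, 0.2316]
eef_rot: [0.706, 0.039, 0.518, -0.482]
contact_force: [-0.7, 0.3, 0.7]
opening: 0.58
```

```bash
python3 - <<'E'
from h import *
st()
for n in("side","top"): cv2.imwrite(f"pics/{n}11.png",r.snapshot(n)[:,:,::-1])
crop(cv2.imread("pics/side11.png"),220,150,400,310,4,"pics/s11.png");crop(cv2.imread("pics/top11.png"),250,90,430,240,4,"pics/t11.png")
E
```

```text
t 10.0 tcp [ 0.5951 -0.2103  0.2316] grasp [ 0.6765 -0.2885  0.1375] y [ 0.554 -0.532 -0.64 ] z [0.693 0.721 0.001] F [-0.7  0.3  0.7] op 0.58 q [-0.    0.98  0.27  2.02  2.62  0.62 -1.72]
```

View pics/s11.png

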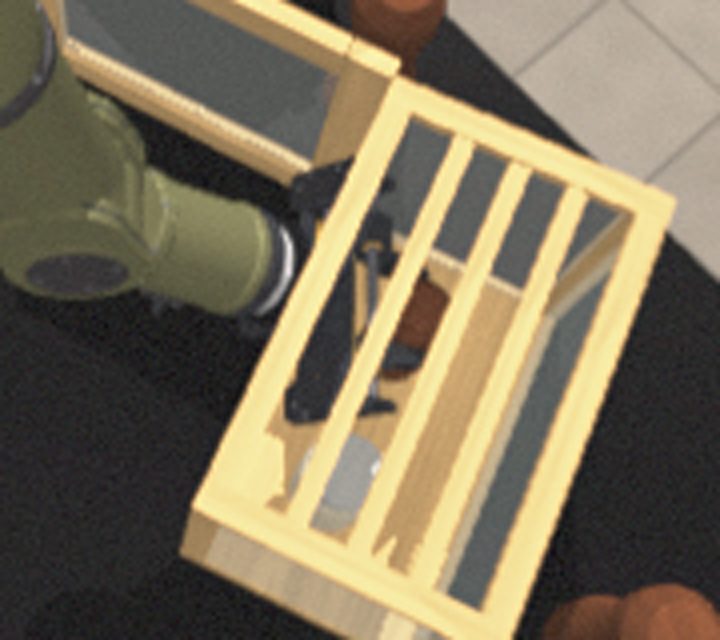

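View pics/t11.png

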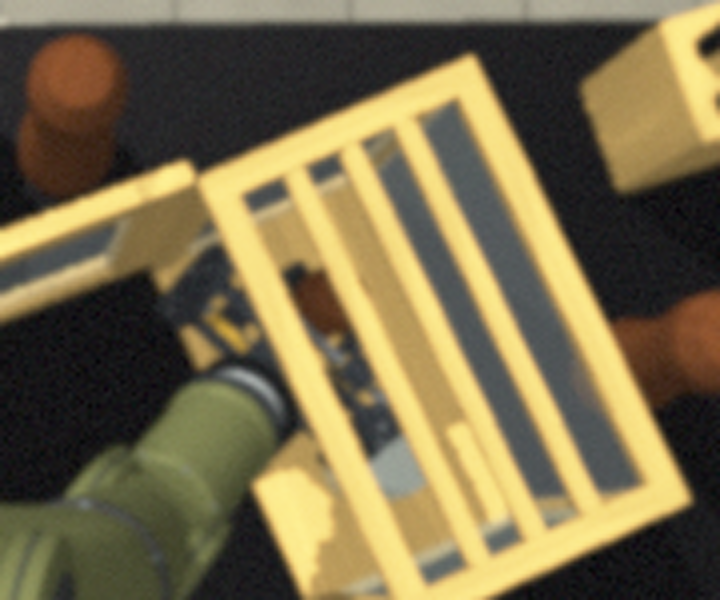

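Request:
arm_command:
  deltas:
    - {"dx": 0.002, "dy": -0.002, "dz": 0, "wx": 0, "wy": 0, "wz": 0}
    - {"dx": 0.004, "dy": -0.004, "dz": 0, "wx": 0, "wy": 0, "wz": 0}
    - {"dx": 0.002, "dy": -0.008, "dz": 0, "wx": 0, "wy": 0, "wz": 0}
    - {"dx": -0.003, "dy": -0.013, "dz": 0, "wx": 0, "wy": 0, "wz": 0}
    - {"dx": -0.009, "dy": -0.019, "dz": 0, "wx": 0, "wy": 0, "wz": 0}
  grip_force: 30

```text
clock: 10.6
tool_pos: [0.5796, -0.1959, 0.2367]
eef_rot: [0.706, 0.039, 0.517, -0.482]
contact_force: [-0.3, -1.1, -2.0]
opening: 0.577
```

```bash
python3 - <<'E'
from h import *
st()
for b in (.05,.08,.11,.14,.17): go(mg(b,.007),RM)
for n in("side","top"): cv2.imwrite(f"pics/{n}12.png",r.snapshot(n)[:,:,::-1])
crop(cv2.imread("pics/side12.png"),220,150,400,310,4,"pics/s12.png");crop(cv2.imread("pics/top12.png"),250,90,430,240,4,"pics/t12.png")
E
```

```text
t 10.6 tcp [ 0.5796 -0.1959  0.2367] grasp [ 0.6609 -0.2741  0.1425] y [ 0.553 -0.532 -0.641] z [0.693 0.72  0.   ] F [-0.3 -1.1 -2. ] op 0.577 q [-0.02  0.96  0.26  2.08  2.61  0.66 -1.73]
tcp target [ 0.56  -0.177  0.239] d [-0.016 -0.023 -0.   ] w [ 0.001 -0.002  0.003] dist 28mm ang 0deg
tcp target [ 0.538 -0.156  0.239] d [-0.035 -0.046 -0.   ] w [ 0.001 -0.002  0.003] dist 58mm ang 0deg
tcp target [ 0.516 -0.135  0.239] d [-0.054 -0.069 -0.   ] w [ 0.001 -0.002  0.003] dist 88mm ang 0deg
tcp target [ 0.495 -0.114  0.239] d [-0.073 -0.092 -0.   ] w [ 0.001 -0.002  0.003] dist 118mm ang 0deg
tcp target [ 0.473 -0.094  0.239] d [-0.092 -0.115 -0.   ] w [ 0.001 -0.002  0.003] dist 148mm ang 0deg
```

View pics/s12.png

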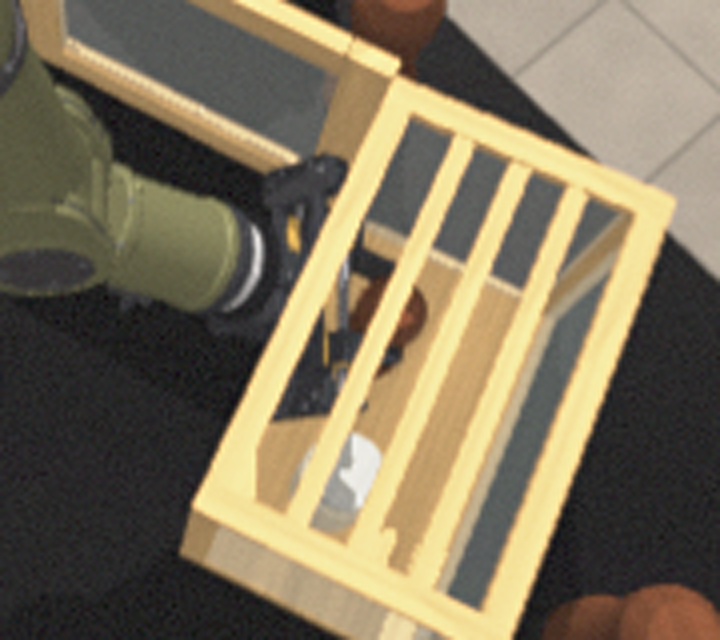

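View pics/t12.png

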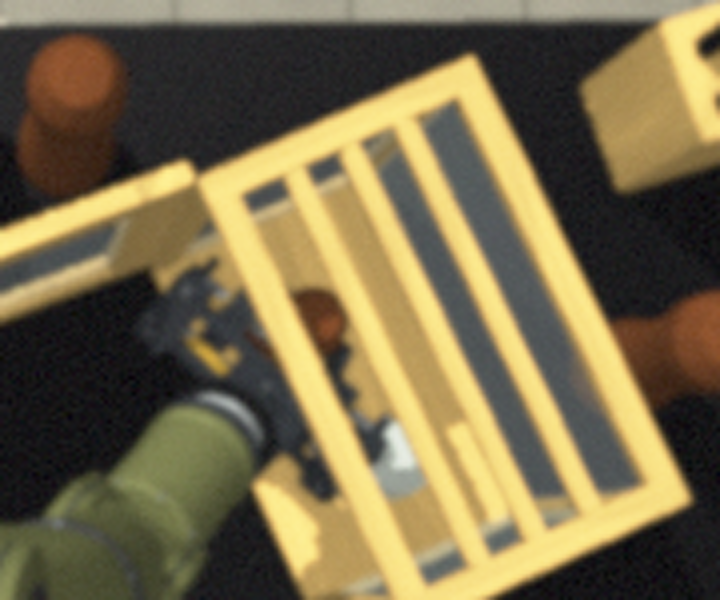

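Request:
arm_command:
  deltas:
    - {"dx": -0.012, "dy": -0.016, "dz": 0, "wx": 0, "wy": 0, "wz": 0}
    - {"dx": -0.026, "dy": -0.034, "dz": 0, "wx": 0, "wy": 0, "wz": 0}
    - {"dx": -0.042, "dy": -0.054, "dz": 0, "wx": 0, "wy": 0, "wz": 0}
    - {"dx": -0.058, "dy": -0.073, "dz": 0, "wx": 0, "wy": 0, "wz": 0}
    - {"dx": -0.073, "dy": -0.092, "dz": 0, "wx": 0, "wy": 0, "wz": 0}

```text
clock: 11.2
tool_pos: [0.4951, -0.1142, 0.2398]
eef_rot: [0.706, 0.039, 0.518, -0.482]
contact_force: [-0.3, 0.4, -2.3]
opening: 0.576
```

```bash
python3 - <<'E'
from h import *
st()
for n in("side","top"): cv2.imwrite(f"pics/{n}13.png",r.snapshot(n)[:,:,::-1])
crop(cv2.imread("pics/side13.png"),180,130,400,310,3,"pics/s13.png");crop(cv2.imread("pics/top13.png"),220,90,430,280,3,"pics/t13.png")
g=np.array(r.get_state()['tool_pos'])+.147*RM[:,1]
go(g+[-.05,.03,.10],RM)
E
```

```text
t 11.2 tcp [ 0.4951 -0.1142  0.2398] grasp [ 0.5765 -0.1925  0.1456] y [ 0.554 -0.532 -0.64 ] z [0.693 0.721 0.001] F [-0.3  0.4 -2.3] op 0.576 q [-0.16  0.95  0.19  2.35  2.53  0.89 -1.86]
tcp target [ 0.444 -0.083  0.339] d [ 0.04  -0.108 -0.013] w [-0.     0.003 -0.003] dist 116mm ang 0deg
```

View pics/s13.png

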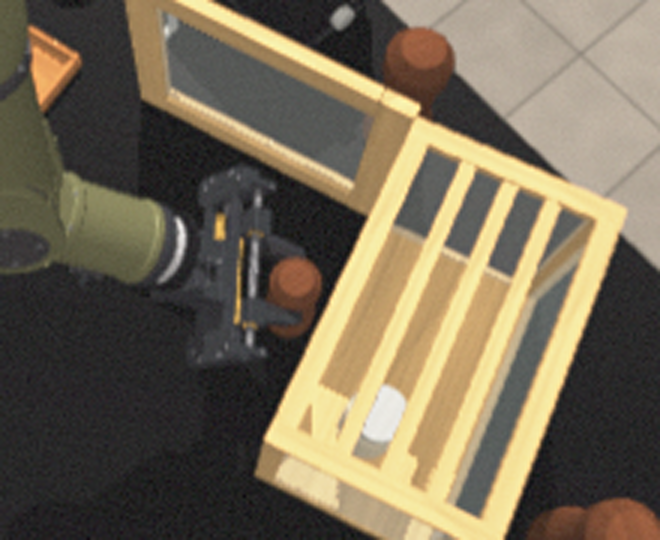

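View pics/t13.png

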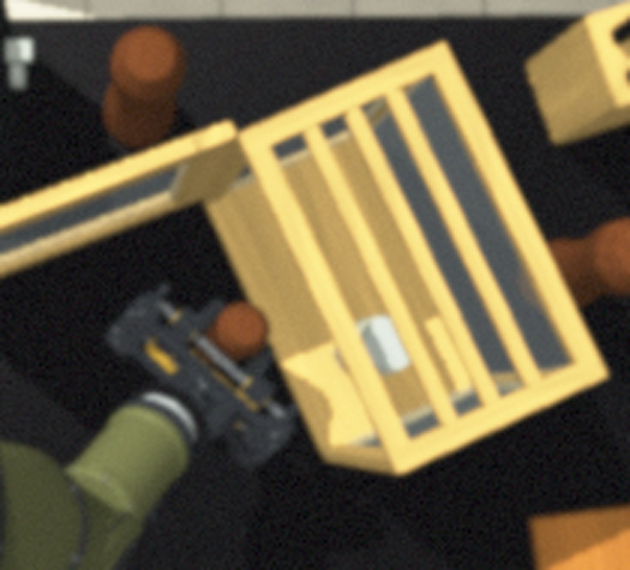

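Request:
arm_command:
  deltas:
    - {"dx": 0.008, "dy": -0.02, "dz": -0.002, "wx": 0, "wy": 0, "wz": 0}
    - {"dx": 0.016, "dy": -0.042, "dz": -0.005, "wx": 0, "wy": 0, "wz": 0}
    - {"dx": 0.024, "dy": -0.064, "dz": -0.008, "wx": 0, "wy": 0, "wz": 0}
    - {"dx": 0.032, "dy": -0.086, "dz": -0.01, "wx": 0, "wy": 0, "wz": 0}
    - {"dx": 0.04, "dy": -0.108, "dz": -0.013, "wx": 0, "wy": 0, "wz": 0}

```text
clock: 11.8
tool_pos: [0.4455, -0.0848, 0.3405]
eef_rot: [0.706, 0.039, 0.518, -0.482]
contact_force: [-0.6, 0.8, -1.2]
opening: 0.575
```

```bash
python3 - <<'E'
from h import *
st()
tg=np.array([.471,.248,.0])-.008*hv
zg=.138-.012+.008+.005   # grasp z on tray floor
print(zg)
go([tg[0],tg[1],zg+.10],RM)
go([.50,.05,zg+.11],RM)
print(atz("top",(301,199.3),.170))
E
```

```text
t 11.8 tcp [ 0.4455 -0.0848  0.3405] grasp [ 0.527  -0.1631  0.2465] y [ 0.554 -0.533 -0.64 ] z [0.694 0.72  0.001] F [-0.6  0.8 -1.2] op 0.575 q [-0.29  0.7   0.27  2.47  2.42  0.76 -1.75]
0.139
tcp target [0.384 0.331 0.333] d [-0.219 -0.251  0.257] w [ 0.001 -0.003  0.005] dist 421mm ang 0deg
tcp target [0.419 0.128 0.343] d [-0.105 -0.13   0.135] w [ 0.001 -0.003  0.005] dist 214mm ang 0deg
[ 0.58246598 -0.1977707   0.17      ]
```

Request:
arm_command:
  deltas:
    - {"dx": -0.02, "dy": -0.025, "dz": 0.026, "wx": 0, "wy": 0, "wz": 0}
    - {"dx": -0.04, "dy": -0.05, "dz": 0.052, "wx": 0, "wy": 0, "wz": 0}
    - {"dx": -0.06, "dy": -0.076, "dz": 0.079, "wx": 0, "wy": 0, "wz": 0}
    - {"dx": -0.082, "dy": -0.103, "dz": 0.107, "wx": 0, "wy": 0, "wz": 0}
    - {"dx": -0.105, "dy": -0.13, "dz": 0.135, "wx": 0, "wy": 0, "wz": 0}

```text
clock: 12.3
tool_pos: [0.4189, 0.1304, 0.3425]
eef_rot: [0.705, 0.039, 0.518, -0.482]
contact_force: [1.0, -0.9, -1.0]
opening: 0.577
```

```bash
python3 - <<'E'
from h import *
st()
tg=np.array([.471,.248,.0])-.008*hv
go([tg[0],tg[1],.1335+.08],RM)
E
```

```text
t 12.3 tcp [0.4189 0.1304 0.3425] grasp [0.5004 0.0522 0.2484] y [ 0.554 -0.532 -0.64 ] z [0.694 0.72  0.003] F [ 1.  -0.9 -1. ] op 0.577 q [-0.95  0.73  0.43  2.37  1.68  0.59 -1.5 ]
tcp target [0.384 0.331 0.308] d [-0.132 -0.104  0.121] w [-0.    -0.004  0.004] dist 207mm ang 0deg
```

Request:
arm_command:
  deltas:
    - {"dx": -0.02, "dy": -0.025, "dz": 0.025, "wx": 0, "wy": 0, "wz": 0}
    - {"dx": -0.045, "dy": -0.045, "dz": 0.05, "wx": 0, "wy": 0, "wz": 0}
    - {"dx": -0.073, "dy": -0.066, "dz": 0.073, "wx": 0, "wy": 0, "wz": 0}
    - {"dx": -0.103, "dy": -0.085, "dz": 0.097, "wx": 0, "wy": 0, "wz": 0}
    - {"dx": -0.132, "dy": -0.104, "dz": 0.121, "wx": 0, "wy": 0, "wz": 0}

```text
clock: 12.8
tool_pos: [0.3838, 0.332, 0.3073]
eef_rot: [0.705, 0.038, 0.518, -0.483]
contact_force: [1.0, 0.2, -2.6]
opening: 0.57
```

```bash
python3 - <<'E'
from h import *
st()
tg=np.array([.471,.248,.0])-.008*hv
go([tg[0],tg[1],.1335+.02],RM)
for n in("side","top"): cv2.imwrite(f"pics/{n}14.png",r.snapshot(n)[:,:,::-1])
E
```

```text
t 12.8 tcp [0.3838 0.332  0.3073] grasp [0.4652 0.2539 0.2131] y [ 0.554 -0.531 -0.641] z [0.693 0.721 0.002] F [ 1.   0.2 -2.6] op 0.57 q [-1.25  0.84  0.34  2.05  0.98  0.75 -1.08]
tcp target [0.384 0.331 0.248] d [-0.045  0.038 -0.   ] w [ 0.    -0.003  0.003] dist 59mm ang 0deg
```

View pics/side14.png

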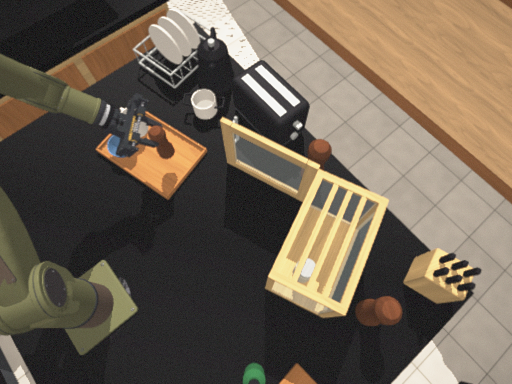

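View pics/top14.png

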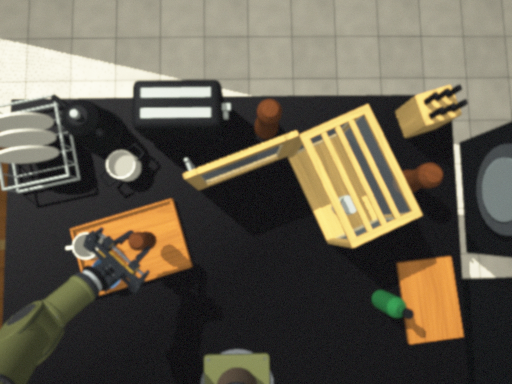

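Request:
arm_command:
  deltas:
    - {"dx": -0.009, "dy": 0.008, "dz": 0, "wx": 0, "wy": 0, "wz": 0}
    - {"dx": -0.018, "dy": 0.015, "dz": 0, "wx": 0, "wy": 0, "wz": 0}
    - {"dx": -0.027, "dy": 0.023, "dz": 0, "wx": 0, "wy": 0, "wz": 0}
    - {"dx": -0.036, "dy": 0.031, "dz": 0, "wx": 0, "wy": 0, "wz": 0}
    - {"dx": -0.045, "dy": 0.038, "dz": 0, "wx": 0, "wy": 0, "wz": 0}

```text
clock: 13.4
tool_pos: [0.3844, 0.3288, 0.2474]
eef_rot: [0.706, 0.039, 0.518, -0.481]
contact_force: [0.2, -0.7, -2.6]
opening: 0.581
```

```bash
python3 - <<'E'
from h import *
st()
tg=np.array([.471,.248,.0])-.008*hv
go([tg[0],tg[1],.1335+.002],RM)
for n in("side","top"): cv2.imwrite(f"pics/{n}15.png",r.snapshot(n)[:,:,::-1])
crop(cv2.imread("pics/side15.png"),90,80,230,210,4,"pics/s15.png");crop(cv2.imread("pics/top15.png"),50,180,210,320,4,"pics/t15.png")
E
```

```text
t 13.4 tcp [0.3844 0.3288 0.2474] grasp [0.4657 0.2503 0.1533] y [ 0.553 -0.534 -0.64 ] z [ 0.694  0.72  -0.001] F [ 0.2 -0.7 -2.6] op 0.581 q [-1.25  0.96  0.36  2.06  1.06  0.66 -1.22]
tcp target [0.384 0.331 0.23 ] d [-0.015  0.009  0.002] w [ 0.003 -0.002  0.005] dist 18mm ang 0deg
```

View pics/s15.png

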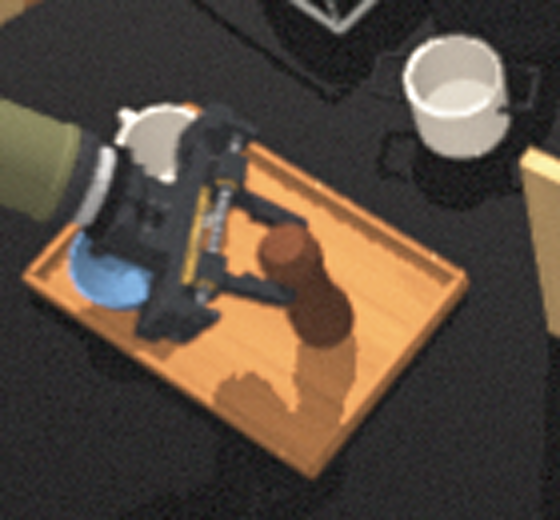

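View pics/t15.png

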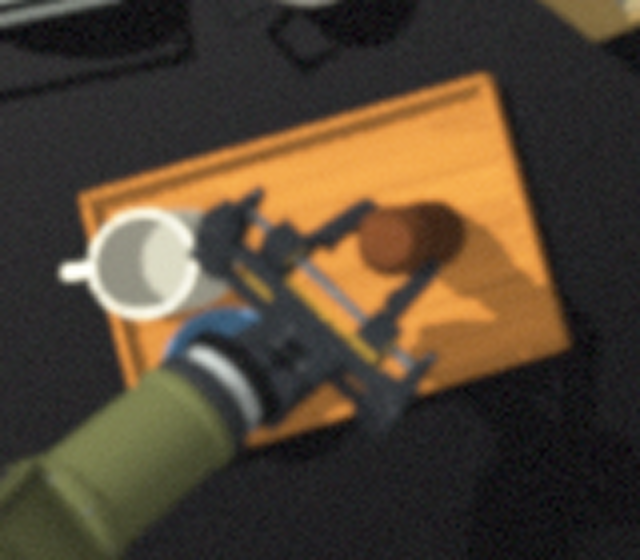

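```bash
python3 - <<'E'
from h import *
m=np.array([.4657,.2503])+.008*hv[:2];z0=.1533-.1255
G=(0,255,0)
polys=[(circ(m,.026,z0+.152),G),(circ(m,.026,z0+.1),G),(circ(m,.028,z0),G),(circ(m,.028,z0+.05),G)]
overlay(cv2.imread("pics/side15.png"),"side",polys,(140,110,190,175),9,"pics/so15.png")
overlay(cv2.imread("pics/top15.png"),"top",polys,(130,215,180,265),10,"pics/to15.png")
a=cv2.imread("pics/so15.png");b=cv2.imread("pics/to15.png");H=max(a.shape[0],b.shape[0])
c=np.zeros((H,a.shape[1]+b.shape[1],3),np.uint8);c[:a.shape[0],:a.shape[1]]=a;c[:b.shape[0],a.shape[1]:]=b;cv2.imwrite("pics/c15.png",cv2.resize(c,None,fx=.8,fy=.8))
E
```

```text
(no output)
```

View pics/c15.png

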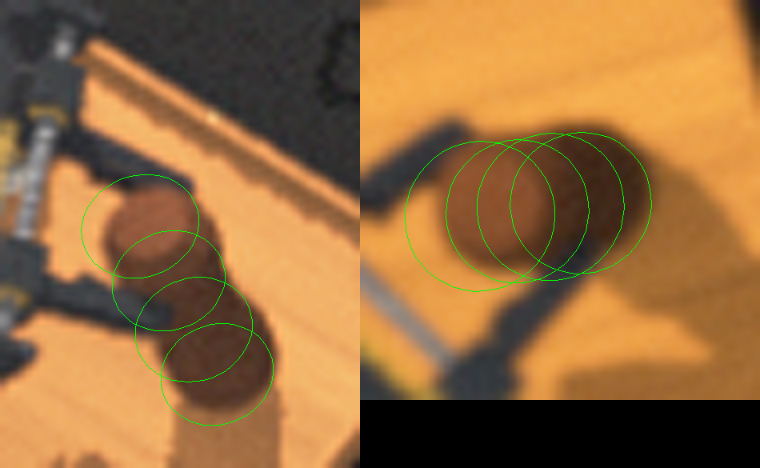

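Request:
arm_command:
  deltas:
    - {"dx": -0.004, "dy": 0.002, "dz": 0.001, "wx": 0, "wy": 0, "wz": 0}
    - {"dx": -0.008, "dy": 0.004, "dz": 0.002, "wx": 0, "wy": 0, "wz": 0}
    - {"dx": -0.012, "dy": 0.007, "dz": 0.002, "wx": 0, "wy": 0, "wz": 0}
    - {"dx": -0.015, "dy": 0.009, "dz": 0.002, "wx": 0, "wy": 0, "wz": 0}
    - {"dx": -0.015, "dy": 0.009, "dz": 0.002, "wx": 0, "wy": 0, "wz": 0}

```text
clock: 14.0
tool_pos: [0.3835, 0.3329, 0.2308]
eef_rot: [0.706, 0.039, 0.517, -0.482]
contact_force: [0.6, 0.3, -1.8]
opening: 0.576
```

```bash
python3 - <<'E'
from h import *
st()
for n in("side","top"): cv2.imwrite(f"pics/{n}16.png",r.snapshot(n)[:,:,::-1])
crop(cv2.imread("pics/side16.png"),90,80,230,210,5,"pics/s16.png")
E
```

```text
t 14.0 tcp [0.3835 0.3329 0.2308] grasp [0.4648 0.2547 0.1367] y [ 0.553 -0.532 -0.641] z [ 0.693  0.721 -0.   ] F [ 0.6  0.3 -1.8] op 0.576 q [-1.26  1.    0.36  2.05  1.07  0.64 -1.25]
```

View pics/s16.png

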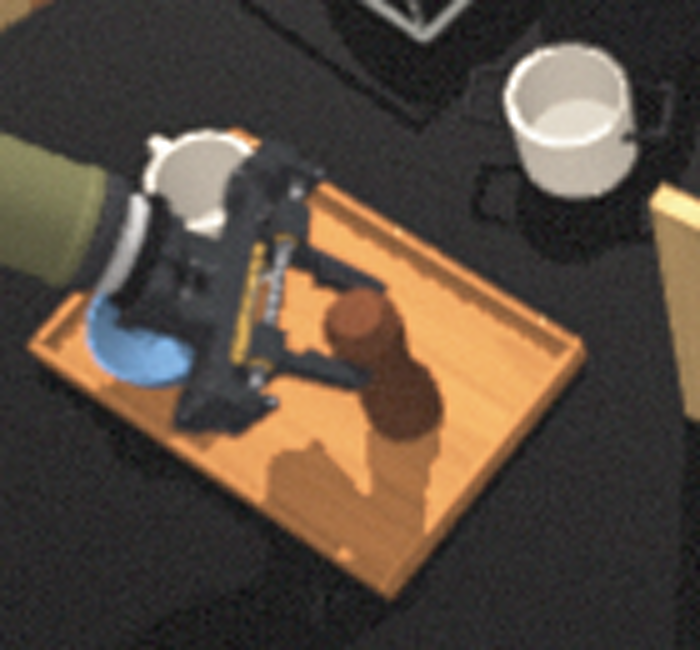

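Request:
arm_command:
  deltas:
    - {"dx": -0.001, "dy": 0.001, "dz": 0, "wx": 0, "wy": 0, "wz": 0}
    - {"dx": -0.002, "dy": 0.002, "dz": 0, "wx": 0, "wy": 0, "wz": 0}
    - {"dx": -0.003, "dy": 0.002, "dz": 0, "wx": 0, "wy": 0, "wz": 0}
    - {"dx": -0.003, "dy": 0.003, "dz": 0, "wx": 0, "wy": 0, "wz": 0}
    - {"dx": -0.003, "dy": 0.003, "dz": 0, "wx": 0, "wy": 0, "wz": 0}

```text
clock: 14.6
tool_pos: [0.3842, 0.3323, 0.2274]
eef_rot: [0.706, 0.039, 0.518, -0.482]
contact_force: [-0.4, 0.6, 2.2]
opening: 0.573
```

```bash
python3 - <<'E'
from h import *
st()
E
```

```text
t 14.6 tcp [0.3842 0.3323 0.2274] grasp [0.4657 0.2539 0.1335] y [ 0.554 -0.533 -0.639] z [0.694 0.72  0.001] F [-0.4  0.6  2.2] op 0.573 q [-1.26  1.01  0.36  2.05  1.07  0.63 -1.26]
```

Request:
arm_command:
  deltas:
    - {"dx": 0, "dy": 0, "dz": 0, "wx": 0, "wy": 0, "wz": 0}
    - {"dx": 0, "dy": 0, "dz": 0, "wx": 0, "wy": 0, "wz": 0}
    - {"dx": 0, "dy": 0, "dz": 0, "wx": 0, "wy": 0, "wz": 0}
    - {"dx": 0, "dy": 0, "dz": 0, "wx": 0, "wy": 0, "wz": 0}
    - {"dx": 0, "dy": 0, "dz": 0, "wx": 0, "wy": 0, "wz": 0}
  claw: 1

```text
clock: 15.1
tool_pos: [0.3839, 0.3325, 0.227]
eef_rot: [0.706, 0.039, 0.518, -0.482]
contact_force: [0.3, -0.0, 0.1]
opening: 0.995
```

```bash
python3 - <<'E'
from h import *
st()
for n in("side","top"): cv2.imwrite(f"pics/{n}17.png",r.snapshot(n)[:,:,::-1])
a=cv2.imread("pics/side17.png")[80:210,90:230];b=cv2.imread("pics/top17.png")[190:320,60:200]
cv2.imwrite("pics/c17.png",cv2.resize(np.hstack([a,b]),None,fx=2.8,fy=2.8,interpolation=cv2.INTER_CUBIC))
E
```

```text
t 15.1 tcp [0.3839 0.3325 0.227 ] grasp [0.4653 0.2542 0.1329] y [ 0.553 -0.533 -0.64 ] z [0.693 0.72  0.   ] F [ 0.3 -0.   0.1] op 0.995 q [-1.26  1.01  0.36  2.05  1.07  0.63 -1.26]
```

View pics/c17.png

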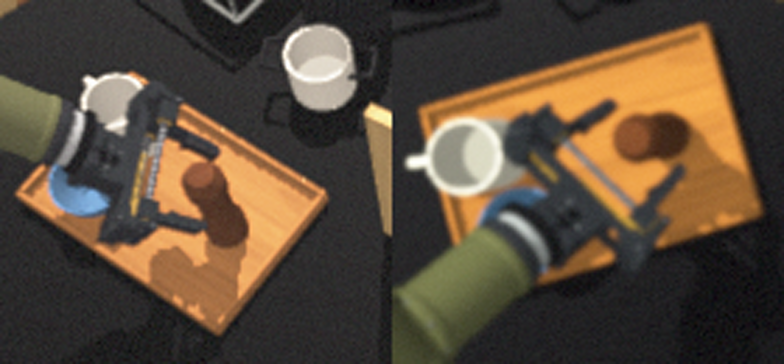

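Request:
arm_command:
  deltas:
    - {"dx": 0, "dy": -0.012, "dz": 0, "wx": 0, "wy": 0, "wz": 0}
    - {"dx": 0, "dy": -0.03, "dz": 0, "wx": 0, "wy": 0, "wz": 0}
    - {"dx": 0, "dy": -0.055, "dz": 0, "wx": 0, "wy": 0, "wz": 0}
    - {"dx": 0.01, "dy": -0.085, "dz": 0, "wx": 0, "wy": 0, "wz": 0}
    - {"dx": 0.03, "dy": -0.115, "dz": 0, "wx": 0, "wy": 0, "wz": 0}

```text
clock: 15.7
tool_pos: [0.3322, 0.3819, 0.3242]
eef_rot: [0.707, 0.039, 0.516, -0.482]
contact_force: [0.7, 0.2, 0.8]
opening: 1.0
```

```bash
python3 - <<'E'
from h import *
st(); go(np.array([.3,.5,.42]),ori(-60,25,1),False)
E
```

```text
t 15.7 tcp [0.3322 0.3819 0.3242] grasp [0.4135 0.3038 0.2298] y [ 0.553 -0.531 -0.642] z [ 0.692  0.722 -0.002] F [0.7 0.2 0.8] op 1.0 q [-1.34  0.8   0.27  1.99  0.85  0.89 -1.03]
tcp target [0.3  0.5  0.42] d [ 0.006 -0.142  0.063] w [-0.22   0.29   0.554] dist 155mm ang 30deg
```

Request:
arm_command:
  deltas:
    - {"dx": 0.006, "dy": -0.05, "dz": 0.02, "wx": 0, "wy": 0, "wz": 0}
    - {"dx": 0.006, "dy": -0.142, "dz": 0.063, "wx": -0.22, "wy": 0.29, "wz": 0.554}
    - {"dx": 0.006, "dy": -0.142, "dz": 0.063, "wx": -0.22, "wy": 0.29, "wz": 0.554}
    - {"dx": 0.006, "dy": -0.142, "dz": 0.063, "wx": -0.22, "wy": 0.29, "wz": 0.554}
    - {"dx": 0.006, "dy": -0.142, "dz": 0.063, "wx": -0.22, "wy": 0.29, "wz": 0.554}

```text
clock: 16.2
tool_pos: [0.3012, 0.5004, 0.4219]
eef_rot: [0.672, -0.216, 0.478, -0.524]
contact_force: [0.6, -0.8, -0.8]
opening: 1.0
```

Request:
arm_command:
  deltas:
    - {"dx": 0, "dy": -0.01, "dz": 0, "wx": 0, "wy": 0, "wz": 0}
    - {"dx": 0, "dy": -0.02, "dz": 0, "wx": 0, "wy": 0, "wz": 0}
    - {"dx": 0, "dy": -0.02, "dz": 0, "wx": 0, "wy": 0, "wz": 0}
    - {"dx": 0, "dy": -0.02, "dz": 0, "wx": 0, "wy": 0, "wz": 0}
    - {"dx": 0, "dy": -0.02, "dz": 0, "wx": 0, "wy": 0, "wz": 0}

```text
clock: 16.7
tool_pos: [0.2973, 0.5061, 0.4369]
eef_rot: [0.674, -0.212, 0.479, -0.521]
contact_force: [-0.4, -0.4, 0.7]
opening: 0.998
```

```bash
python3 - <<'E'
from h import *
st()
for n in("side","top"): cv2.imwrite(f"pics/{n}18.png",r.snapshot(n)[:,:,::-1])
m=[.471,.2485];z0=.008;G=(0,255,0)
polys=[(circ(m,.026,z0+.152),G),(circ(m,.026,z0+.1),G),(circ(m,.028,z0),G)]
for th in [1.6]: polys.append((door(P,th,[[-.016,-.316,.287],[0,-.316,.287],[0,-.316,.003]]),(255,0,0)))
overlay(cv2.imread("pics/side18.png"),"side",polys,(80,70,330,250),3,"pics/so18.png")
overlay(cv2.imread("pics/top18.png"),"top",polys,(60,100,320,310),3,"pics/to18.png")
E
```

```text
t 16.7 tcp [0.2973 0.5061 0.4369] grasp [0.3286 0.4521 0.3038] y [ 0.213 -0.367 -0.905] z [0.867 0.499 0.001] F [-0.4 -0.4  0.7] op 0.998 q [-1.26  0.67  0.1   1.56  0.3   1.21 -0.81]
```

View pics/so18.png

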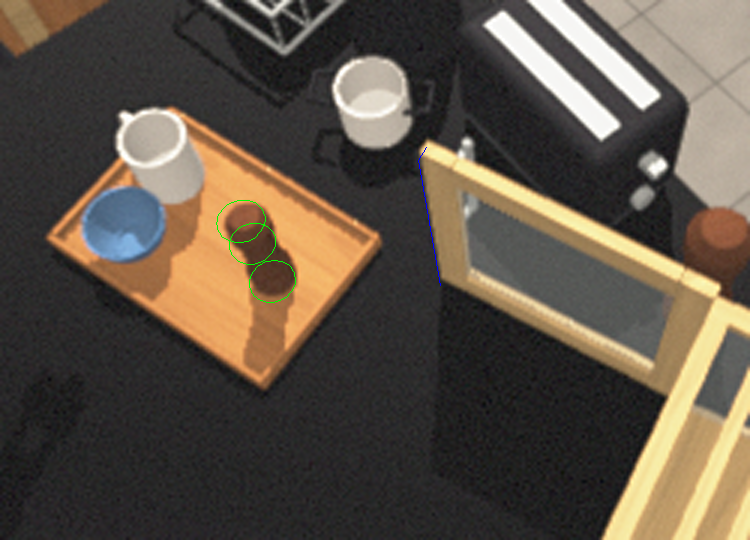

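View pics/to18.png

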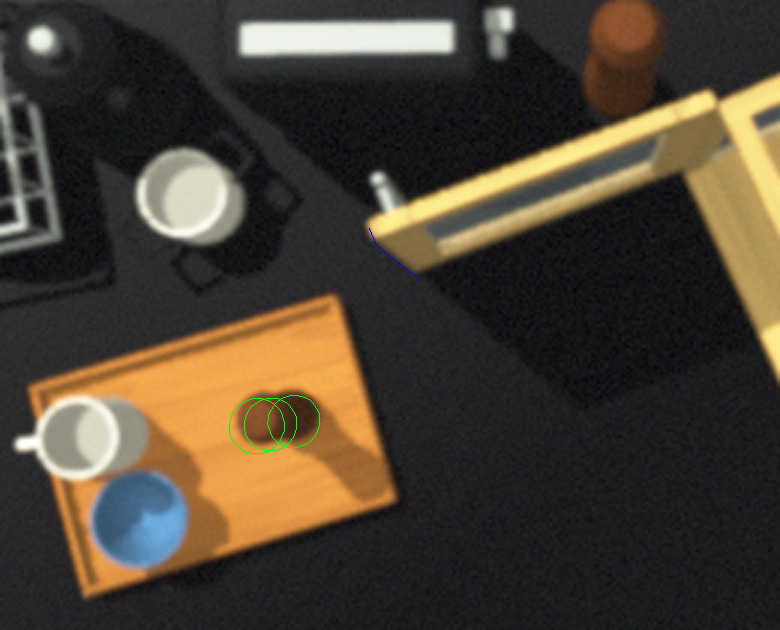

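```bash
python3 - <<'E'
from h import *
a=cv2.imread("pics/top18.png")[95:260,270:430];b=cv2.imread("pics/top6.png")[95:260,270:430]
cv2.imwrite("pics/c18.png",cv2.resize(np.hstack([b,a]),None,fx=2.4,fy=2.4))
E
```

```text
(no output)
```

View pics/c18.png

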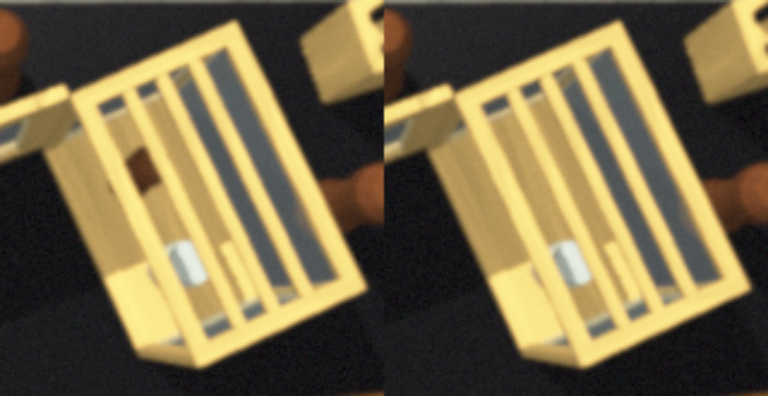

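Before and after match: the jar has not moved and the mill is out. Handing in.

```bash
python3 -c "
from plant import r
print(r.finish_job())"
```

```text
the job is handed in; nothing more can be done
None
```

The job is handed in: the cupboard door is wide open and the pepper mill stands upright on the empty end of the breakfast tray. It took about 17 s of the 70 s allowed.

- **Door:** I held it by the handle bar and swung it to about 1.60 rad, just past square. The final pictures from both cameras agree with that angle.
- **Mill:** I gripped it by the head rather than the waist, because at waist height the gripper body would have been too tight against the side wall and the jar. I set it down at about (0.471, 0.249). It touched at the height expected for the tray floor, and the hand then withdrew clear of everything.
- **Last checks:** In the final pictures the mill stands upright, and the jar, mug, bowl and sugar pot look unmoved. The force readings I took stayed below about 15 N.
- **One disagreement:** In the pictures the mill's head looks a little smaller and lower than a plain 52 mm, 152 mm tall shape would. The gripper still closed on it at 51 mm, so I put this down to a rounded top. It was the only mill in the cupboard.

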